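Roll the can under the stamp, chock it and stamp it

TASK

A stray jar stands in the rubber lane of the stamping station: put it upright in the shallow green tray beside the lane. Then, without picking the can up, roll it along the lane so that it comes to rest centred on the white line under the bridge, and lay the wooden wedge flat against the middle of it on the side it came from, thin end towards the can, without shifting the can off the line. Last, press the stamp's knob all the way down for a moment so that its pad bears on the can, let it come back up, and leave the other things undisturbed.

Things in the scene. Friction and masses are not known exactly. Their poses are not given: they have to be found in the camera images.
- station: Fixed stamping station. Origin on the table below the middle of the white line; x = the way the can must roll (away from the robot), y along the line. Plate 220 mm wide (y), x -230 to +140 mm; its black rubber lane is 4 mm above the table. The white line, 3 x 172 mm, lies at x = 0, under a grey bridge. Two posts: x 0 to +50 mm, inner faces at y = -90 and +90 mm.
- bridge_edge (a point): Middle of the lower near edge of the bridge's beam, 25 mm before the line (station x = -25 mm), 90 mm above the table; axes as the station's. The beam spans x -25 to +50 mm, 220 mm in y, 12 mm thick; on it a housing, 55 by 90 mm, flush in front, rises to 130 mm. Too low for an upright gripper near the line: lean the tool back towards the robot, fingers forward and down, 30 to 45 degrees.
- stamp_top (a point): Centre of the top of the stamp's black knob (42 mm across, 22 mm tall), above the middle of the line, 166 mm above the table when up. Its stem passes through the housing on the beam (top 130 mm above the table); the pad hangs under the beam.
- pad: The stamp's springy rubber pad under the beam, 28 mm (x) by 60 mm (y), 8 mm thick; origin at the middle of its underside, 69 mm above the table when up. It goes down with the knob and gives up to 6 mm on its own spring (1 N/mm) when it meets the can.
- stamp (a joint): Travel of the stamp in m: 0 up, grows as the knob is pressed straight down, all the way down at 0.014. The pad meets a can lying on the line at 0.009. Pressing takes about 3 N at the start, 6.5 N just before the can and 15 N all the way down; a spring brings it back up.
- can_center (a point): The lying can: aluminium cylinder with a paper label, 56 mm diameter, 140 mm long, about 350 g. Point at the middle of its axis, 28 mm above the lane; y runs along the cylinder, nearly along the station's y; x and z turn as it rolls. Starts 165 to 180 mm before the line. Let go below about 40 mm/s it stops by itself within a few mm.
- can: The same can (same origin and axes as can_center).
- jar_center (a point): The jar to be cleared from the lane: amber jar with a white cap, 45 mm across, 50 mm tall, about 90 g, standing upright on the lane between the can and the bridge. The point is on its axis, half-way up; z up.
- jar: The same jar; origin at the centre of its underside.
- tray: Fixed shallow green tray, 200 mm (its x) by 150 mm (its y), 30 mm high, walls and floor 4 mm, on the left or the right of the lane. Origin on the table below its middle. The part around x = -40 mm, y = 0 is free; another jar stands near x = +60 mm.
- chock_center (a point): Loose wooden wedge, 50 mm long (x), 40 mm wide (y), 30 mm tall, about 60 g, flat on the table across the lane from the tray. Point at mid-length, mid-width, 15 mm above its underside. Thin end (1.5 mm) at x = +25 mm, thick end (30 mm tall, last 10 mm flat on top) at x = -25 mm; gripped by its two sides, 40 mm apart. It touches the can when its middle is 36 mm from the can's axis.
- chock: The same wedge; origin at the centre of its underside.
- jar_tray: bystander: jar like the one to be cleared, 45 mm across, 50 mm tall, already standing in the far part of the tray (about +60 mm along the tray's x); origin at its underside
- jar_far: bystander: the same jar, standing on the station plate about 100 mm beyond the line; origin at its underside
- jar_near: bystander: the same jar, on the table near the robot, to the left; origin at its underside
- tape: bystander: clear ring of tape lying flat, 90 mm across, 24 mm high
- bottle: bystander: white bottle, 60 mm across, 150 mm tall
- carton: bystander: cardboard carton 70 x 50 x 50 mm
- spatula: bystander: spatula lying flat, 200 mm long
- mug: bystander: white mug, 76 mm across, 85 mm tall
Mind the look-alikes: they are no part of the job. Several things look just like the chock: the one meant starts farthest to the robot's left.

How it is judged (in metres and radians):
On the way, in this order (a step that is already met when the one before it is completed fails the run):
1. the jar stands upright in the tray, released (x of jar_center in the frame of tray between -0.09 and 0.09 m and y of jar_center in the frame of tray between -0.065 and 0.065 m and height (world z) of jar_center below 0.04 m and angle between jar_center's own z axis and vertical below 0.15 rad and contact force between the fingers and jar below 0.1 N), for 0.2 s.
2. the can rests centred on the line, not touched (x of can_center in the frame of station between -0.007 and 0.007 m and y of can_center in the frame of station between -0.03 and 0.03 m and angle between the y axis of can_center and the y axis of station, either way round below 0.12 rad and height (world z) of can_center below 0.038 m and linear speed of can below 0.01 m/s and contact force between the fingers and can below 0.1 N), for 0.3 s.
3. the wedge lies against the can on the side it came from, released, and the can is still on the line (horizontal distance between chock_center and can_center below 0.046 m and x of chock_center in the frame of station below -0.015 m and y of chock_center in the frame of station between -0.035 and 0.035 m and angle between the x axis of chock_center and the x axis of station, either way round below 0.3 rad and angle between chock_center's own z axis and vertical below 0.12 rad and height (world z) of chock_center below 0.026 m and linear speed of each of chock, can below 0.01 m/s and x of can_center in the frame of station between -0.007 and 0.007 m and y of can_center in the frame of station between -0.03 and 0.03 m and angle between the y axis of can_center and the y axis of station, either way round below 0.12 rad and height (world z) of can_center below 0.038 m and contact force between the fingers and chock below 0.1 N), for 0.2 s.
4. the stamp pad bears on the can (more than 2.5 N for 0.15 s), with can and wedge still in place (x of can_center in the frame of station between -0.007 and 0.007 m and y of can_center in the frame of station between -0.03 and 0.03 m and angle between the y axis of can_center and the y axis of station, either way round below 0.12 rad and height (world z) of can_center below 0.038 m and linear speed of each of can, chock below 0.01 m/s and horizontal distance between chock_center and can_center below 0.046 m and x of chock_center in the frame of station below -0.015 m and y of chock_center in the frame of station between -0.035 and 0.035 m and angle between the x axis of chock_center and the x axis of station, either way round below 0.3 rad and angle between chock_center's own z axis and vertical below 0.12 rad and height (world z) of chock_center below 0.026 m and contact force between pad and can above 2.5 N), for 0.15 s.
At the end, for the whole second after the job is handed in: Jar upright in the tray; can at rest, its axis within 7 mm of the line (7 degrees, 30 mm sideways); wedge flat on the lane before the can, thin end to it (17 degrees), its middle within 46 mm of the can's middle (touching is 36); stamp pressed on the can and back up; all released (all of step 1 and all of step 3 and value of joint stamp below 0.003 m and contact force between the fingers and can below 0.1 N).
It fails at once if the can is picked up off the lane (more than 12 mm) (height (world z) of can_center above 0.044 m).
It fails at once if a bystander is moved more than 20 mm (distance of any of jar_tray, jar_far, jar_near, tape, bottle, carton, spatula, mug from where it was at the start of the episode above 0.02 m).
It also fails if it takes over 72 s, if anything falls off the work surface, if the arm or the gripper's body presses on something with over 40 N, if the wrist force passes 120 N, or if a joint passes its speed limit or range.

ROBOT

A 6-joint arm with a two-finger parallel gripper is mounted at the origin on the work surface. World frame = base frame: x ahead of the robot, y to its left, z up, the work surface at z = 0. Lengths are in mm, angles in rad, forces in N, time in s.
With the tool pointing down it reaches from about 300 to 775 mm from the base axis. Payload 14.6 kg.
Tool frame: the origin (TCP) lies at the very end of the fingers, on their centre line; the grasp point (between the pads) lies manip.grasp_offset behind it (manip.grasp_offset is the distance from the TCP to the grasp point, in mm); z points along the fingers, y is the direction in which the jaws open and shut (so a half turn about z gives the same grasp; the last joint's range is limited). The gripper opens to 94 mm and grips with 3 to 60 N. Pads are 16 mm wide; open, the fingers measure 119 mm over their backs; the gripper's body (75 mm by 177 mm) begins 78 mm behind the grasp point.
Start: joints at [-0.067, 0.3, 1.521, -0, 1.321, -0.067], TCP at [549.99, -0.002, 205.446] pointing down, gripper open.
Joint ranges: [-3.03, 3.03], [-0.79, 2.21], [0.23, 2.52], [-1.04, 4.18], [0, 3.07], [-2.55, 2.55]. Speed limits (rad/s): [2.22, 2.22, 2.57, 3.14, 3.14, 3.14].

INTERFACE

Orientations are given as [roll, pitch, yaw] about the fixed x, y, z axes, in that order (R = Rz(yaw) Ry(pitch) Rx(roll)).
In Python, from cell import manip gives the robot as it stands.
- The arm moves only by the tool send_rows, never from a script. Its argument "commands" is a list of rows, each a list of 2 entries, a list of its own where there are three numbers: the shift along the tool's x, y, z in m, then the turn about the tool's z in rad. A call has exactly 8 rows; each row is the pose to reach, as a shift and turn from the pose commanded when the call began, along the tool's axes at that moment; what a row does not reach only later rows make up. A row lasts 1/12 s, in which the tool goes at most 41.7 mm and 7.16 degrees, less where a joint would pass 70% of its speed; a pose out of reach is approached as far as the arm can. A call with a gripper value outside its range is refused whole. "hand" is the closure, from -1 (fully open) to 1 (shut), so that 0 is half open, set as the call begins (left out, the last holds). The fingers move at their own pace and stop on an object; "force" is the grip in N (left out, the last holds). Time passes only in rows, so rows that repeat a pose let the fingers close, or fill a call up. It gives the time, the measured TCP pose, the force and the opening at its end, in the units of the state.
- manip.read_state(): the state, without advancing time (a new reading comes with each control period).
- manip.camera(name): name is "scene" or "side" or "wrist"; returns the picture (384x512x3 uint8, red, green, blue); there is no depth.
- manip.camera_model(name): a dict with "K" (3x3 intrinsics, pixels), "k1" (the pictures are not rectified: a ray, as slopes to the right and down, at radius r is drawn at 1 + k1 r^2 times it, then the intrinsics apply), "eye" and "attitude" of the camera in the world; the wrist camera has in their place "mount" (4x4, takes a point from camera to tool coordinates, whose origin is the TCP and whose axes are the flange's). Camera axes: x right, y down, z forward; pixel columns grow to the right and rows downward; lengths in mm; the calibration is good to about 2 mm. A picture is of the moment at which its call begins: read the wrist's pose just before it. camera_model takes no time and is no camera call.
- manip.sign_off(): hands the job in, once; it reports no verdict.
The state is a dict: "clock": time; "joints": joint angles; "qd": joint speeds; "effort": joint torques, N m; "eef_pos": TCP position; "eef_rot": TCP orientation; "wrist_force": force on the tool from outside, world axes, zero at the start; "moment": the same for the moment, N m; "finger_gap": finger opening in mm.
Only numpy, scipy, OpenCV 4.12 (cv2) and the standard library are available. Lean on these libraries where they do the work, as an engineer would, in place of code of your own. Each camera call takes 0.05 s, during which the arm holds its last target.

## Working session

There is one attempt and no reset: what is moved stays moved. The work goes in short steps, Python scripts to look and compute and a tool call to move; the robot and the scene stay as the last step left them, time stands still between calls to the robot, and variables do not carry over. Pictures are saved under pics/ and viewed, and the job is handed in when it is done.

Besides the shell and the picture viewer there is one more tool, called after "Call:" as a command line: name --argument value ..., lists and objects as JSON in quotes. send_rows: Moves the arm, as the interface text tells. Its arguments: {"type":"object","properties":{"commands":{"type":"array","items":{"type":"array"}},"hand":{"type":"number"},"force":{"type":"number"}},"required":["commands"]}

```bash
ls; mkdir -p pics; python3 - <<'E'
from cell import manip
import cv2
print(manip.read_state(), manip.grasp_offset)
for n in ["scene","side","wrist"]:
    m=manip.camera_model(n); print(n,m)
    im=manip.camera(n); cv2.imwrite(f"pics/{n}0.png",im[:,:,::-1])
E
```

```text
pics
{'clock': 0.0, 'joints': array([-6.65881776e-02,  3.00452438e-01,  1.52156696e+00,  1.55135306e-05,
        1.32069137e+00, -6.65855088e-02]), 'qd': array([-4.40393675e-04, -1.98253039e-03, -3.98361193e-04,  1.98180490e-05,
       -1.11182196e-03,  9.76468957e-04]), 'effort': array([-1.53750298e-03, -5.31805658e+01, -3.52735734e+01,  7.07558286e-02,
        2.43994006e-02, -4.79655944e-05]), 'eef_pos': array([5.49745671e+02, 2.46061643e-02, 2.04902540e+02]), 'eef_rot': array([-3.14047802e+00, -8.93884521e-05,  1.57078976e+00]), 'wrist_force': array([-0.63427533,  0.46773908, -0.1779933 ]), 'moment': array([ 0.00353779, -0.00990826,  0.01922174]), 'finger_gap': 94.17578012230031} 18.8
scene {'K': array([[359.57846073,   0.        , 251.15593723],
       [  0.        , 359.57846073, 196.6657186 ],
       [  0.        ,   0.        ,   1.        ]]), 'k1': 0.03585953373441759, 'eye': array([1315.04299299, -443.93718475, 1167.50127583]), 'attitude': array([-2.42967526,  0.01308802,  1.05724914])}
side {'K': array([[359.64629069,   0.        , 256.07127009],
       [  0.        , 359.64629069, 193.39866079],
       [  0.        ,   0.        ,   1.        ]]), 'k1': -0.04472210990731761, 'eye': array([416.02426522, 784.13740088, 924.05773457]), 'attitude': array([-2.33829377, -0.01380639, -2.98542912])}
wrist {'K': array([[290.4062078 ,   0.        , 252.79857356],
       [  0.        , 290.4062078 , 193.36705579],
       [  0.        ,   0.        ,   1.        ]]), 'k1': -0.050640463815965056, 'mount': array([[ 3.68819895e-04, -9.71457834e-01, -2.37212016e-01,
         6.79023137e+01],
       [ 9.99999594e-01,  5.53294510e-04, -7.11104537e-04,
         1.26676148e-01],
       [ 8.22056179e-04, -2.37211657e-01,  9.71457644e-01,
        -1.79590643e+02],
       [ 0.00000000e+00,  0.00000000e+00,  0.00000000e+00,
         1.00000000e+00]])}
```

View pics/scene0.png

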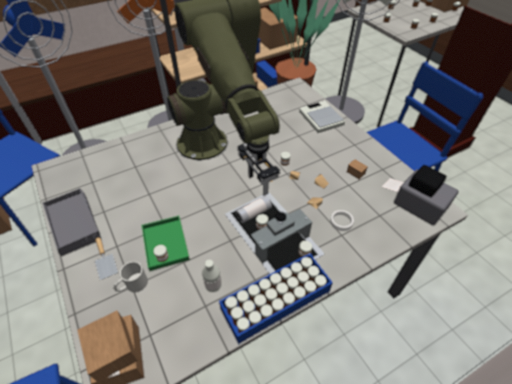

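View pics/side0.png

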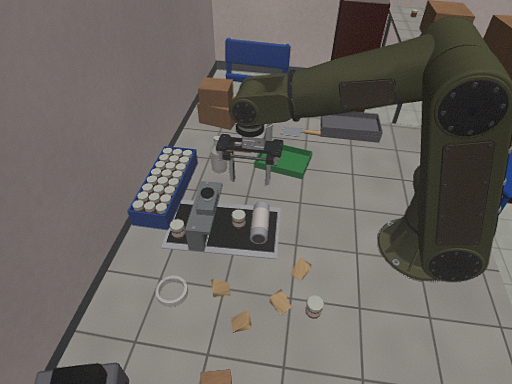

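View pics/wrist0.png

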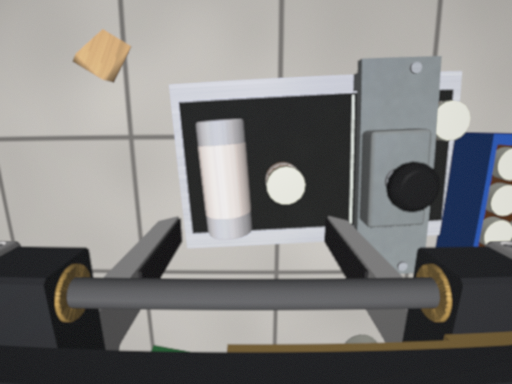

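```bash
cat > h.py <<'E'
import numpy as np, cv2, json
from scipy.spatial.transform import Rotation as R
from cell import manip
def cam(name, st=None):
    m=manip.camera_model(name)
    if name=="wrist":
        st=st or manip.read_state()
        T=np.eye(4);T[:3,:3]=R.from_euler('xyz',st["eef_rot"]).as_matrix();T[:3,3]=st["eef_pos"]
        M=T@np.array(m["mount"]);return m["K"],m["k1"],M[:3,3],M[:3,:3]
    return m["K"],m["k1"],np.array(m["eye"]),R.from_euler('xyz',m["attitude"]).as_matrix()
def pix(c,P):
    K,k,e,A=c;p=(np.atleast_2d(P)-e)@A;s=p[:,:2]/p[:,2:];r2=(s**2).sum(1,keepdims=True);s=s*(1+k*r2)
    return np.c_[s[:,0]*K[0,0]+K[0,2],s[:,1]*K[1,1]+K[1,2]]
def ray(c,uv,z):
    K,k,e,A=c;uv=np.atleast_2d(uv);d=np.c_[(uv[:,0]-K[0,2])/K[0,0],(uv[:,1]-K[1,2])/K[1,1]]
    s=d.copy()
    for _ in range(20): s=d/(1+k*(s**2).sum(1,keepdims=True))
    w=np.c_[s,np.ones(len(s))]@A.T
    return e+w*((z-e[2])/w[:,2])[:,None]
def crop(im,x,y,w,h,f,fn):
    cv2.imwrite(fn,cv2.resize(im[y:y+h,x:x+w],None,fx=f,fy=f,interpolation=cv2.INTER_CUBIC))
E
python3 - <<'E'
from h import *
c=cv2.imread('pics/side0.png');crop(c,130,170,200,150,4,'pics/s1.png')
c=cv2.imread('pics/wrist0.png');crop(c,60,10,266,200,3,'pics/w1.png');crop(c,310,40,200,150,4,'pics/w2.png')
s=cam('side')
print(ray(s,[[301,269],[281,301],[241,321],[221,287],[315,308]],10).round())
w=cam('wrist');print(w[2:],ray(w,[[171,86],[186,247]],4),ray(w,[285,185],54),ray(w,[103,55],15),ray(w,[410,185],166))
E
```

```text
[[366. 148.  10.]
 [414. 264.  10.]
 [514. 341.  10.]
 [590. 248.  10.]
 [319. 270.  10.]]
(array([550.08439327,  67.86955331, 384.59331463]), array([[ 9.99998391e-01,  7.30774518e-04, -1.63800318e-03],
       [ 3.21457044e-04, -9.71470475e-01, -2.37160310e-01],
       [-1.76458244e-03,  2.37159402e-01, -9.71469147e-01]])) [[ 447.08544258  113.11729317    4.        ]
 [ 454.61570792 -103.50803972    4.        ]] [[587.0116538   -2.78176953  54.        ]] [[369.20647963 148.84290466  15.        ]] [[672.41655459  21.32032373 166.        ]]
```

View pics/s1.png

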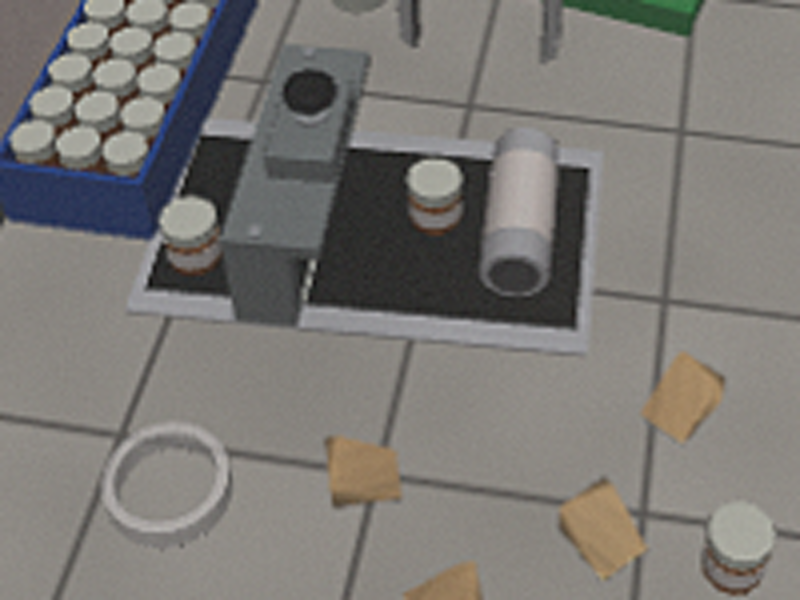

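View pics/w1.png

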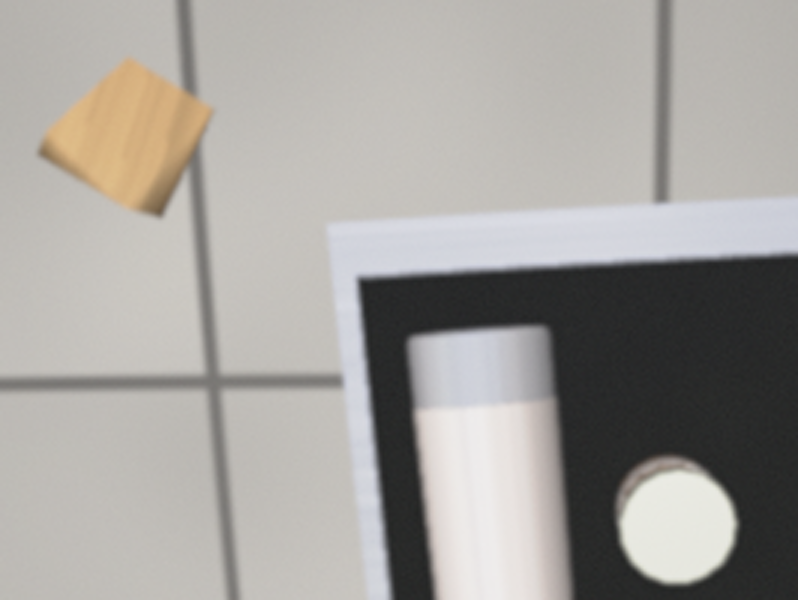

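View pics/w2.png

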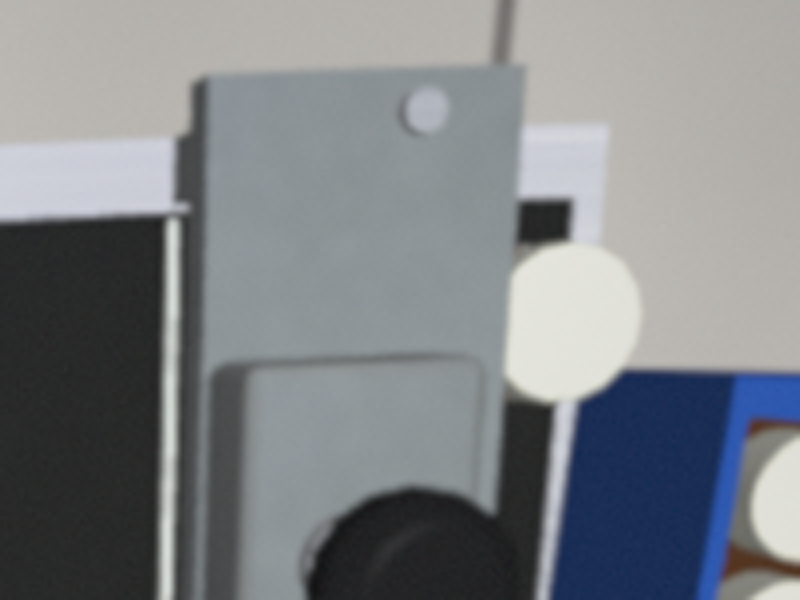

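```bash
python3 - <<'E'
from h import *
from scipy.optimize import least_squares
W=cam('wrist');S=cam('side')
wp=[(169.3,85,-230,110,4),(186,247,-230,-110,4),(462,71.3,140,110,4),(361.8,59.3,-25,110,102),(441,56.5,50,110,102),(353,94.3,0,86,4),(371.3,131.3,-25,45,130)]
sp=[(276.25,257.5,-230,110,4),(280,208.25,-230,-110,4),(162.5,247.5,140,110,4),(210,232.5,-25,110,102),(186.3,230,50,110,102),(222.5,183.3,-25,-110,102),(201.8,181.5,50,-110,102)]
def tow(p,q):
    c,s=np.cos(p[2]),np.sin(p[2]);q=np.array(q,float)
    return np.c_[p[0]+c*q[:,0]-s*q[:,1],p[1]+s*q[:,0]+c*q[:,1],q[:,2]]
def f(p,which):
    r=[]
    for c,l,k in ((W,wp,'w'),(S,sp,'s')):
        if k in which:
            l=np.array(l);r.append((pix(c,tow(p,l[:,2:]))-l[:,:2]).ravel())
    return np.concatenate(r)
for k in ('w','s','ws'):
    r=least_squares(f,[670,10,0.03],args=(k,),x_scale=[1,1,.01]);print(k,r.x.round(4),r.fun.round(1))
E
```

```text
w [6.79673e+02 1.70938e+01 5.04000e-02] [-0.5 -0.9  0.7  0.6 -0.2  0.1 -0.1 -0.5  0.2  0.1 -0.2  0.4  0.2  0.4]
s [6.762358e+02 1.903550e+01 5.560000e-02] [ 1.4  0.8  1.2 -0.7 -1.   0.1  0.2 -0.2 -0.9  0.1  0.1 -0.7 -0.9 -0.6]
ws [6.793164e+02 1.716220e+01 5.010000e-02] [-0.8 -1.   0.4  0.5 -0.4  0.1 -0.5 -0.6 -0.2 -0.  -0.4  0.3 -0.2  0.3
  0.2  0.5  0.5 -0.9 -1.8 -0.7 -0.8 -0.7 -1.9 -0.6 -0.5 -1.1 -1.5 -1.1]
```

```bash
python3 - <<'E'
from h import *
c=cv2.imread('pics/side0.png');crop(c,200,130,160,90,5,'pics/s2.png');crop(c,200,250,130,90,5,'pics/s3.png')
c=cv2.imread('pics/scene0.png');crop(c,120,180,200,110,4,'pics/c1.png')
E
```

```text
(no output)
```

View pics/s2.png

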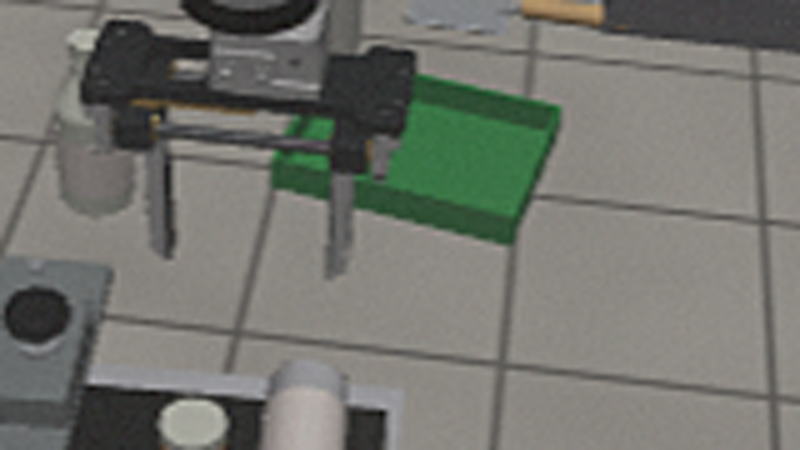

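View pics/c1.png

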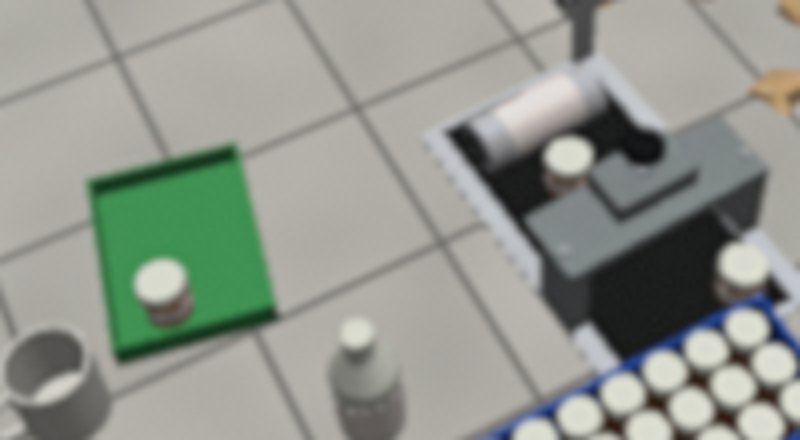

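View pics/s3.png

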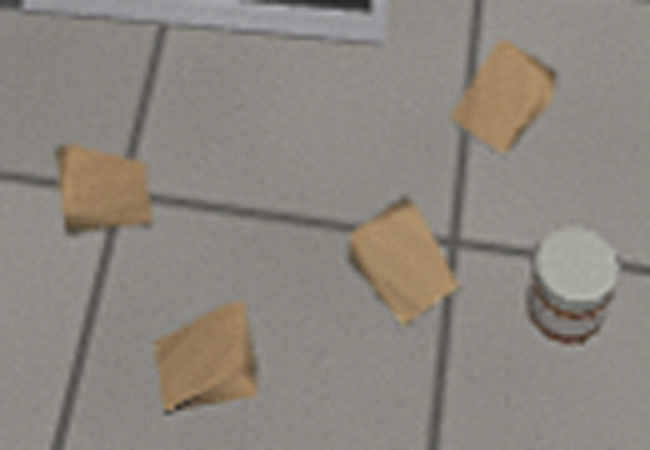

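```bash
python3 - <<'E'
from h import *
S=cam('side');C=cam('scene');W=cam('wrist')
t=np.array([(92,183),(235,147),(275,312),(118,358)])/4+[120,180]
r=ray(C,t,30);print(r.round(1));print(np.linalg.norm(np.diff(r,axis=0),axis=1),r.mean(0))
t=np.array([(515,215),(560,108),(275,165)])/5+[200,130];print('side rim',ray(S,t,30).round(1))
print('jar_tray',ray(C,np.array([161,282])/4+[120,180],54), 'bottle',ray(C,np.array([357,333])/4+[120,180],150))
print('jar',ray(W,[286,185.7],54))
E
```

```text
[[ 371.6 -414.8   30. ]
 [ 400.1 -277.    30. ]
 [ 596.  -316.7   30. ]
 [ 569.6 -456.    30. ]]
[140.66628115 199.82476525 141.79418063] [ 484.32755905 -366.10534968   30.        ]
side rim [[ 388.8 -274.5   30. ]
 [ 360.6 -415.5   30. ]
 [ 578.8 -302.3   30. ]]
jar_tray [[ 530.33175748 -396.61649086   54.        ]] bottle [[ 722.95531809 -280.38810449  150.        ]]
jar [[588.19971353  -3.6141096   54.        ]]
```

Call:
send_rows --commands '[[[-0.0035, 0.0385, 0.1], -0.125], [[-0.0035, 0.0385, 0.1], -0.25], [[-0.0035, 0.0385, 0.1], -0.375], [[-0.0035, 0.0385, 0.1], -0.5], [[-0.0035, 0.0385, 0.1], -0.624], [[-0.0035, 0.0385, 0.1], -0.749], [[-0.0035, 0.0385, 0.1], -0.873], [[-0.0035, 0.0385, 0.1], -0.998]]' --hand -1 --force 20

```text
clock: 0.82
eef_pos: [588.3, -3.5, 105.1]
eef_rot: [-3.141, -0.001, 2.575]
wrist_force: [0.6, 0.5, 0.4]
finger_gap: 94.1
```

Call:
send_rows --commands '[[[0, 0, 0], -0.124], [[0, 0, 0], -0.248], [[0, 0, 0.01], -0.372], [[0, 0, 0.02], -0.496], [[0, 0, 0.045], -0.617], [[0, 0, 0.07], -0.617], [[0, 0, 0.093], -0.617], [[0, 0, 0.093], -0.617]]'

```text
clock: 1.48
eef_pos: [585.9, -3.4, 8.0]
eef_rot: [3.141, -0.007, -3.097]
wrist_force: [-1.1, 0.3, -0.3]
finger_gap: 93.8
```

Call:
send_rows --commands '[[[0, 0, 0], 0], [[0, 0, 0], 0], [[0, 0, 0], 0], [[0, 0, 0], 0], [[0, 0, 0], 0], [[0, 0, 0], 0], [[0, 0, 0], 0], [[0, 0, 0], 0]]' --hand 1 --force 20

```text
clock: 2.15
eef_pos: [588.5, -3.5, 12.6]
eef_rot: [3.142, 0.0, -3.097]
wrist_force: [-0.5, 0.4, 1.5]
finger_gap: 44.6
```

Call:
send_rows --commands '[[[0, 0, -0.03], 0], [[0, 0, -0.065], 0], [[0.006, -0.012, -0.095], 0], [[0.02, -0.045, -0.1], 0], [[0.037, -0.08, -0.1], 0], [[0.054, -0.116, -0.1], 0], [[0.071, -0.152, -0.1], 0], [[0.088, -0.188, -0.1], 0]]'

```text
clock: 2.82
eef_pos: [507.8, -196.7, 112.6]
eef_rot: [-3.141, 0.0, -3.097]
wrist_force: [-0.2, 0.4, -0.7]
finger_gap: 44.8
```

Call:
send_rows --commands '[[[0.017, -0.036, 0], 0], [[0.034, -0.072, 0], 0], [[0.05, -0.108, 0], 0], [[0.065, -0.138, 0], 0], [[0.073, -0.158, 0], 0], [[0.073, -0.158, 0.01], 0], [[0.073, -0.158, 0.03], 0], [[0.073, -0.158, 0.03], 0]]'

```text
clock: 3.48
eef_pos: [441.6, -355.0, 79.0]
eef_rot: [3.138, -0.004, -3.098]
wrist_force: [0.5, 0.1, -1.4]
finger_gap: 44.5
```

```bash
python3 - <<'E'
from h import *
st=manip.read_state();W=cam('wrist',st);im=manip.camera('wrist');cv2.imwrite('pics/w3.png',im[:,:,::-1]);print(st['eef_pos'],st['eef_rot'],st['finger_gap'])
im=manip.camera('scene');crop(im[:,:,::-1],120,180,200,110,4,'pics/c2.png')
E
```

```text
[ 441.64894317 -354.99034398   79.01437962] [ 3.13788729 -0.00352581 -3.09791645] 44.52037729823994
```

View pics/w3.png

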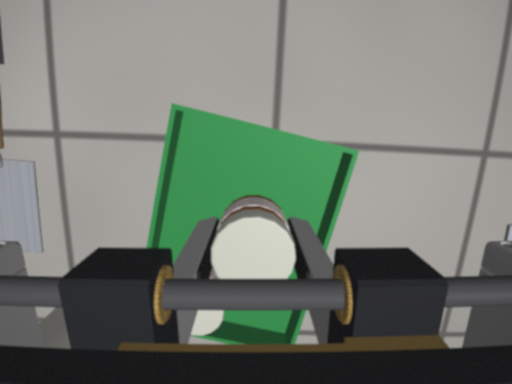

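View pics/c2.png

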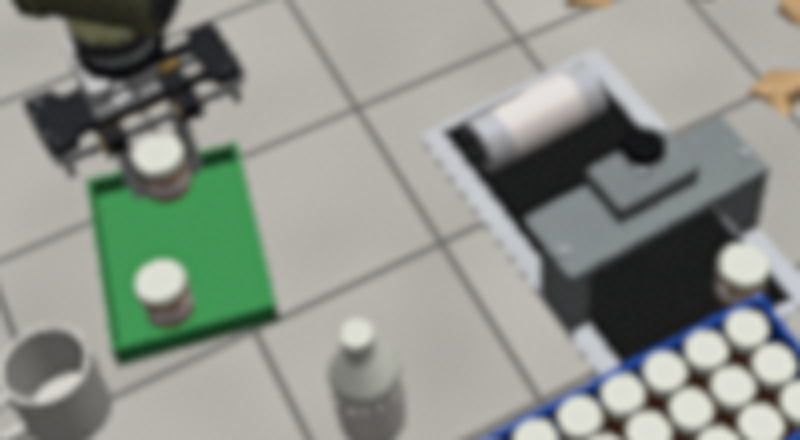

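Call:
send_rows --commands '[[[0, 0, 0.02], 0], [[0, 0, 0.04], 0], [[0, 0, 0.055], 0], [[0, 0, 0.063], 0], [[0, 0, 0.067], 0], [[0, 0, 0.0685], 0], [[0, 0, 0.069], 0], [[0, 0, 0.069], 0]]'

```text
clock: 4.25
eef_pos: [443.4, -356.5, 14.4]
eef_rot: [-3.141, 0.001, -3.097]
wrist_force: [-0.4, 1.0, -1.1]
finger_gap: 44.3
```

Call:
send_rows --commands '[[[0, 0, 0], 0], [[0, 0, 0], 0], [[0, 0, 0], 0], [[0, 0, 0], 0], [[0, 0, -0.01], 0], [[0, 0, -0.03], 0], [[0, 0, -0.06], 0], [[0, 0, -0.1], 0]]' --hand -0.4

```text
clock: 4.92
eef_pos: [442.0, -355.5, 113.4]
eef_rot: [3.139, -0.003, -3.097]
wrist_force: [1.2, -0.3, 0.2]
finger_gap: 66.0
```

Call:
send_rows --commands '[[[0, 0.01, -0.03], 0], [[-0.005, 0.04, -0.06], 0], [[-0.012, 0.075, -0.085], 0], [[-0.02, 0.112, -0.088], 0], [[-0.028, 0.15, -0.088], 0], [[-0.036, 0.188, -0.088], 0], [[-0.044, 0.226, -0.088], 0], [[-0.052, 0.264, -0.088], 0]]' --hand -0.4

```text
clock: 5.58
eef_pos: [483.1, -88.4, 202.5]
eef_rot: [-3.141, 0.001, -3.098]
wrist_force: [1.0, 0.1, 0.5]
finger_gap: 65.5
```

Call:
send_rows --commands '[[[-0.008, 0.038, 0], 0], [[-0.016, 0.076, 0], 0], [[-0.024, 0.114, 0], 0], [[-0.032, 0.152, 0], 0], [[-0.04, 0.19, 0], 0], [[-0.048, 0.228, 0], 0], [[-0.056, 0.266, 0], 0], [[-0.064, 0.304, 0], 0]]'

```text
clock: 6.25
eef_pos: [533.6, 218.3, 202.5]
eef_rot: [3.141, 0.001, -3.097]
wrist_force: [1.9, -0.7, -0.3]
finger_gap: 66.2
```

Call:
send_rows --commands '[[[-0.008, 0.035, 0], 0], [[-0.016, 0.065, 0], 0], [[-0.024, 0.09, 0], 0], [[-0.03, 0.108, 0], 0], [[-0.032, 0.117, 0], 0], [[-0.032, 0.117, 0], 0], [[-0.032, 0.117, 0], 0], [[-0.032, 0.117, 0], 0]]'

```text
clock: 6.92
eef_pos: [560.5, 333.5, 201.9]
eef_rot: [-3.142, 0.0, -3.098]
wrist_force: [-0.7, 0.3, 0.4]
finger_gap: 66.0
```

```bash
python3 - <<'E'
from h import *
st=manip.read_state();W=cam('wrist',st);im=manip.camera('wrist');cv2.imwrite('pics/w4.png',im[:,:,::-1]);print(st['eef_pos'],st['eef_rot'],st['joints'])
im=manip.camera('scene');crop(im[:,:,::-1],120,180,200,110,4,'pics/c3.png')
print(pix(W,[514,341,15]))
E
```

```text
[560.52277947 333.46270029 201.86656638] [-3.14150931e+00  1.63157310e-04 -3.09821571e+00] [ 4.80585255e-01  5.35286730e-01  1.19985388e+00 -1.46562524e-04
  1.40633952e+00 -1.13356403e+00]
[[260.98251221 141.22385377]]
```

View pics/w4.png

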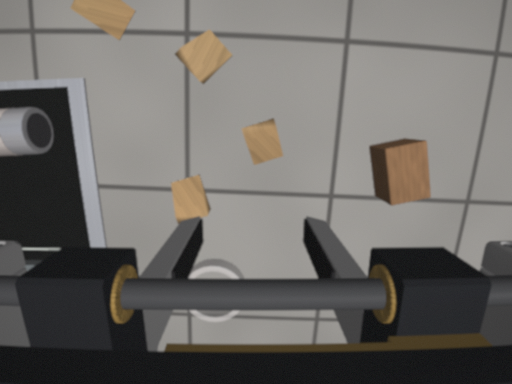

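View pics/c3.png

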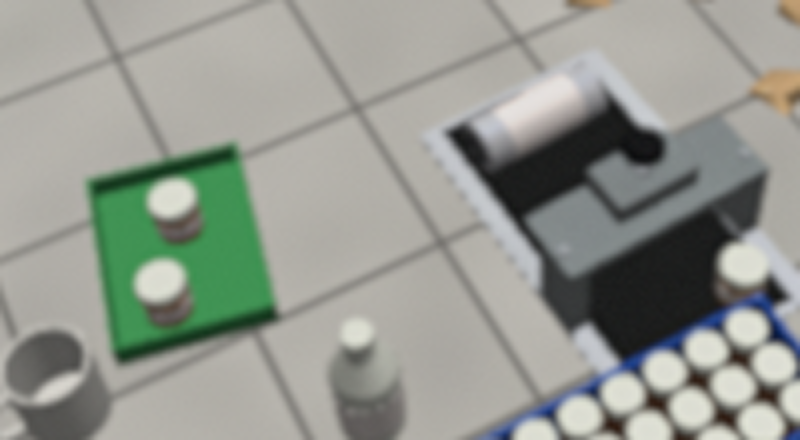

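```bash
python3 - <<'E'
from h import *
c=cv2.imread('pics/w4.png');crop(c,223,101,80,80,7,'pics/w5.png')
E
```

```text
(no output)
```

View pics/w5.png

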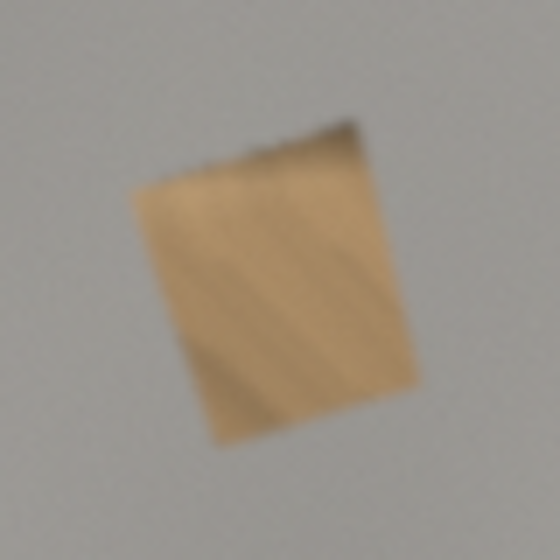

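```bash
cat >> h.py <<'E'
def wedgefit(im_rgb,c,x0,y0,roi,z0=0.0):
    from scipy.optimize import minimize
    hsv=cv2.cvtColor(im_rgb,cv2.COLOR_RGB2HSV)
    x,y,w,h=roi
    m=((hsv[...,1]>65)&(hsv[...,0]>5)&(hsv[...,0]<30)).astype(np.uint8)
    sub=np.zeros_like(m);sub[y:y+h,x:x+w]=m[y:y+h,x:x+w]
    n,l,s,_=cv2.connectedComponentsWithStats(sub);i=1+np.argmax(s[1:,4]);M=(l==i)
    F=6;Mb=cv2.resize(M[y:y+h,x:x+w].astype(np.float32),None,fx=F,fy=F,interpolation=cv2.INTER_LINEAR)>0.5
    V=np.array([[25,-20,0],[25,20,0],[25,-20,1.5],[25,20,1.5],[-15,-20,30],[-15,20,30],[-25,-20,30],[-25,20,30],[-25,-20,0],[-25,20,0]],float)
    def cost(p,ret=False):
        cc,s=np.cos(p[2]),np.sin(p[2]);Pw=np.c_[p[0]+cc*V[:,0]-s*V[:,1],p[1]+s*V[:,0]+cc*V[:,1],V[:,2]+z0]
        q=(pix(c,Pw)-[x,y]+0.5)*F-0.5
        hull=cv2.convexHull(q.astype(np.float32));
        D=np.zeros(Mb.shape,np.uint8);cv2.fillConvexPoly(D,np.round(hull*16).astype(np.int32),1,shift=4)
        if ret:return D
        return (D.astype(bool)^Mb).sum()/F/F
    out=[]
    for a in np.arange(-np.pi,np.pi,np.pi/8):
        r=minimize(lambda q:cost([x0+q[0],y0+q[1],a+q[2]/30]),[0,0,0],method='Nelder-Mead',options=dict(initial_simplex=[[0,0,0],[6,0,0],[0,6,0],[0,0,8]],xatol=.05,fatol=.05))
        out.append((r.fun,x0+r.x[0],y0+r.x[1],(a+r.x[2]/30+np.pi)%(2*np.pi)-np.pi))
    return sorted(out)[:6],M.sum()
E
python3 - <<'E'
from h import *
im=cv2.imread('pics/w4.png')[:,:,::-1].copy()
W=cam('wrist')
p=ray(W,[263,141],12)[0];print(p)
for o in wedgefit(im,W,p[0],p[1],(230,105,70,70))[0]:print(np.round(o,3))
print(wedgefit(im,W,p[0],p[1],(230,105,70,70))[1])
E
```

```text
[513.97136045 343.71063006  12.        ]
[6.15830e+01 5.15600e+02 3.43525e+02 3.53000e-01]
[6.16670e+01 5.15741e+02 3.43630e+02 3.47000e-01]
[6.18890e+01 5.15573e+02 3.43606e+02 3.43000e-01]
[6.19170e+01 5.15744e+02 3.43705e+02 3.46000e-01]
[185.778 512.392 342.348  -2.804]
[185.806 512.419 342.408  -2.8  ]
1218
```

Call:
send_rows --commands '[[[0.012, 0.005, 0.03], -0.1], [[0.024, 0.01, 0.06], -0.2], [[0.0358, 0.0148, 0.09], -0.307], [[0.0358, 0.0148, 0.115], -0.307], [[0.0358, 0.0148, 0.135], -0.307], [[0.0358, 0.0148, 0.15], -0.307], [[0.0358, 0.0148, 0.16], -0.307], [[0.0358, 0.0148, 0.165], -0.307]]' --hand -0.5

```text
clock: 7.68
eef_pos: [523.9, 347.0, 35.4]
eef_rot: [-3.141, -0.001, -2.791]
wrist_force: [-0.4, 0.0, -0.4]
finger_gap: 70.5
```

```bash
python3 - <<'E'
from h import *
st=manip.read_state();W=cam('wrist',st);im=manip.camera('wrist');cv2.imwrite('pics/w6.png',im[:,:,::-1]);print(st['eef_pos'],st['eef_rot'],st['joints'][5])
E
```

```text
[523.87986866 347.01856155  35.44161177] [-3.14131877e+00 -1.29519556e-03 -2.79105746e+00] -1.394523316440683
```

View pics/w6.png

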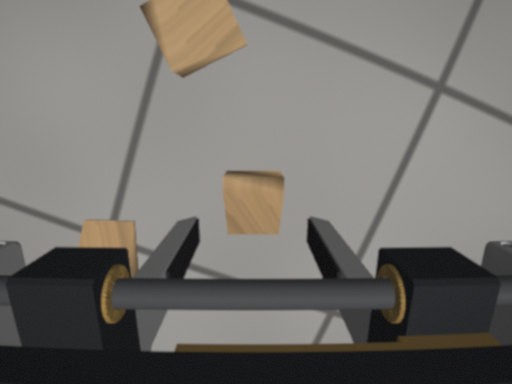

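Call:
send_rows --commands '[[[0, 0, 0.01], 0], [[0, 0, 0.018], 0], [[0, 0, 0.024], 0], [[0, 0, 0.028], 0], [[0, 0, 0.03], 0], [[0, 0, 0.032], 0], [[0, 0, 0.032], 0], [[0, 0, 0.032], 0]]'

```text
clock: 8.4
eef_pos: [524.2, 347.9, 4.7]
eef_rot: [3.142, 0.0, -2.79]
wrist_force: [-0.5, 0.3, -0.2]
finger_gap: 69.8
```

Call:
send_rows --commands '[[[0, 0, 0], 0], [[0, 0, 0], 0], [[0, 0, 0], 0], [[0, 0, 0], 0], [[0, 0, 0], 0], [[0, 0, 0], 0], [[0, 0, 0], 0], [[0, 0, 0], 0]]' --hand 1 --force 30

```text
clock: 9.07
eef_pos: [524.1, 347.8, 4.5]
eef_rot: [3.142, 0.0, -2.79]
wrist_force: [-0.5, -0.2, 0.6]
finger_gap: 39.6
```

```bash
cat >> h.py <<'E'
def tow(p,q):
    c,s=np.cos(p[2]),np.sin(p[2]);q=np.atleast_2d(np.array(q,float))
    return np.c_[p[0]+c*q[:,0]-s*q[:,1],p[1]+s*q[:,0]+c*q[:,1],q[:,2]]
def tostation(p,q):
    c,s=np.cos(p[2]),np.sin(p[2]);d=np.atleast_2d(q)[:,:2]-np.array(p[:2]);return np.c_[c*d[:,0]+s*d[:,1],-s*d[:,0]+c*d[:,1]]
def canfit(im_rgb,c,p0,roi,thr=90):
    from scipy.optimize import minimize
    x,y,w,h=roi;g=im_rgb.max(2)[y:y+h,x:x+w];F=6
    m=(g>thr).astype(np.uint8);n,l,s,_=cv2.connectedComponentsWithStats(m);i=1+np.argmax(s[1:,4]);M=(l==i)
    Mb=cv2.resize(M.astype(np.float32),None,fx=F,fy=F,interpolation=cv2.INTER_LINEAR)>.5
    t=np.linspace(0,2*np.pi,48,endpoint=False)
    V=np.vstack([np.c_[28*np.cos(t),np.full(48,e),32+28*np.sin(t)] for e in(-70,70)])
    def cost(p):
        q=(pix(c,tow(p,V))-[x,y]+.5)*F-.5;hull=cv2.convexHull(q.astype(np.float32))
        D=np.zeros(Mb.shape,np.uint8);cv2.fillConvexPoly(D,np.round(hull*16).astype(np.int32),1,shift=4);return (D.astype(bool)^Mb).sum()/F/F
    r=minimize(lambda q:cost([p0[0]+q[0],p0[1]+q[1],p0[2]+q[2]/30]),[0,0,0],method='Nelder-Mead',options=dict(initial_simplex=[[0,0,0],[6,0,0],[0,6,0],[0,0,4]],xatol=.05,fatol=.05))
    return np.array([p0[0]+r.x[0],p0[1]+r.x[1],p0[2]+r.x[2]/30]),r.fun,M.sum()
ST=[679.4,17.1,0.0503]
E
python3 - <<'E'
from h import *
st=dict(eef_pos=np.array([549.745671,.0246061643,204.902540]),eef_rot=np.array([-3.14047802,-8.93884521e-05,1.57078976]))
W=cam('wrist',st);im=cv2.imread('pics/wrist0.png')[:,:,::-1]
p,f,n=canfit(im,W,[508,9,.05],(192,112,70,122));print(p,f,n,tostation(ST,[p[:2]]),tostation(ST,[[588.3,-3.5]]))
st=manip.read_state();im=manip.camera('scene')
E
```

```text
[5.13692560e+02 2.78562873e+00 7.18303082e-02] 252.13888888888889 5461 [[-166.21756644   -5.96469682]] [[-92.02052181 -15.99354761]]
```

Call:
send_rows --commands '[[[0, 0, -0.02], 0], [[0, 0, -0.05], 0], [[0, 0, -0.085], 0], [[0, 0, -0.12], 0.124], [[0, 0, -0.14], 0.248], [[0, 0, -0.145], 0.372], [[0, 0, -0.145], 0.496], [[0, 0, -0.145], 0.62]]'

```text
clock: 9.78
eef_pos: [524.2, 347.9, 150.0]
eef_rot: [3.141, 0.001, 2.867]
wrist_force: [-0.3, -0.4, -0.5]
finger_gap: 39.6
```

Call:
send_rows --commands '[[[0, -0.02, 0], 0.122], [[0, -0.055, 0], 0.244], [[-0.001, -0.095, 0], 0.366], [[-0.004, -0.135, 0], 0.488], [[-0.006, -0.175, 0], 0.61], [[-0.008, -0.215, 0], 0.732], [[-0.01, -0.255, 0], 0.854], [[-0.011, -0.295, 0], 0.976]]'

```text
clock: 10.45
eef_pos: [455.6, 58.8, 149.5]
eef_rot: [3.141, 0.0, 1.891]
wrist_force: [1.3, -1.0, -0.8]
finger_gap: 39.4
```

```bash
cat >> h.py <<'E'
def totool(target,pos=None,yaw=None):
    st=manip.read_state();p=st['eef_pos'] if pos is None else np.array(pos);y=st['eef_rot'][2] if yaw is None else yaw
    d=np.array(target)-p;return np.array([d[0]*np.cos(y)+d[1]*np.sin(y),d[0]*np.sin(y)-d[1]*np.cos(y),-d[2]]).round(1)
E
python3 - <<'E'
from h import *
st=manip.read_state();print(st['eef_pos'],st['eef_rot'],totool([440,-1,150]))
E
```

```text
[455.55392096  58.82803883 149.48787741] [3.14130308e+00 1.30618152e-04 1.89100724e+00] [-51.9 -33.6  -0.5]
```

Call:
send_rows --commands '[[[-0.018, -0.012, 0], 0.122], [[-0.035, -0.023, 0], 0.244], [[-0.046, -0.03, 0], 0.366], [[-0.052, -0.034, 0], 0.488], [[-0.052, -0.034, 0], 0.61], [[-0.052, -0.034, 0], 0.732], [[-0.052, -0.034, 0], 0.854], [[-0.052, -0.034, 0], 0.976]]'

```text
clock: 11.12
eef_pos: [440.7, 0.2, 149.5]
eef_rot: [3.142, 0.0, 0.915]
wrist_force: [-0.1, 0.5, -0.3]
finger_gap: 39.9
```

Call:
send_rows --commands '[[[0, 0, 0], 0.122], [[0, 0, 0], 0.244], [[0, 0, 0], 0.366], [[0, 0, 0], 0.488], [[0, 0, 0], 0.61], [[0, 0, 0], 0.732], [[0, 0, 0], 0.82], [[0, 0, 0], 0.866]]'

```text
clock: 11.78
eef_pos: [440.7, 0.3, 149.4]
eef_rot: [3.142, 0.0, 0.05]
wrist_force: [0.2, 0.1, -0.5]
finger_gap: 39.5
```

```bash
python3 - <<'E'
from h import *
st=manip.read_state();W=cam('wrist',st);im=manip.camera('wrist');cv2.imwrite('pics/w7.png',im[:,:,::-1]);print(st['eef_pos'],st['eef_rot'],st['joints'][5])
E
```

```text
[4.40725323e+02 2.96615458e-01 1.49442138e+02] [3.14153129e+00 1.85355218e-05 4.95438921e-02] 1.4388525621798327
```

View pics/w7.png

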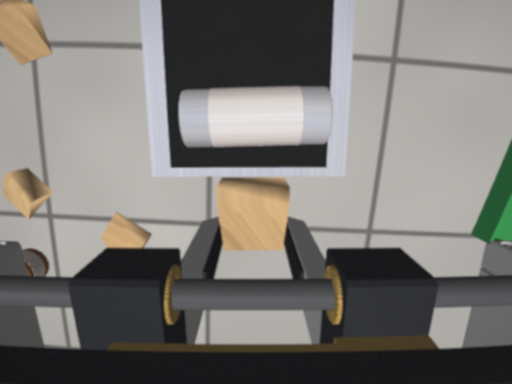

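```bash
python3 - <<'E'
from h import *
im=cv2.imread('pics/w7.png')[:,:,::-1].copy();W=cam('wrist')
p,f,n=canfit(im,W,[512,3,.06],(170,75,158,85));print(p,f,n,tostation(ST,[p[:2]]))
# plate corners check
print(pix(W,tow(ST,[[-230,110,4],[-230,-110,4]])))
e=wedgefit(im,W,431,0,(200,172,100,85),z0=145);
for o in e[0][:3]:print(np.round(o,3))
E
```

```text
[5.14924269e+02 1.02445972e+00 7.34970207e-02] 199.38888888888889 8697 [[-165.07596476   -7.78556718]]
[[151.80956132 176.33973335]
 [344.41386988 176.0131047 ]]
[ 1.81806e+02  4.49568e+02  3.55000e-01 -3.09000e+00]
[ 1.81806e+02  4.49569e+02  3.58000e-01 -3.08500e+00]
[ 1.81972e+02  4.49570e+02  3.41000e-01 -3.08500e+00]
```

Call:
send_rows --commands '[[[0, 0.003, 0.025], 0], [[0, 0.003, 0.055], 0], [[0, 0.003, 0.085], 0], [[0, 0.003, 0.11], 0], [[0, 0.003, 0.125], 0], [[0, 0.003, 0.132], 0], [[0, 0.003, 0.135], 0], [[0, 0.003, 0.135], 0]]'

```text
clock: 12.5
eef_pos: [441.1, -2.7, 14.6]
eef_rot: [-3.142, 0.0, 0.055]
wrist_force: [-0.3, 0.1, -0.1]
finger_gap: 39.6
```

Call:
send_rows --commands '[[[0.003, 0, 0], 0], [[0.006, 0, 0], 0], [[0.009, 0, 0], 0], [[0.012, 0, 0], 0], [[0.015, 0, 0], 0], [[0.018, 0, 0], 0], [[0.021, 0, 0], 0], [[0.024, 0, 0], 0]]'

```text
clock: 13.17
eef_pos: [465.3, -1.3, 14.5]
eef_rot: [3.142, 0.0, 0.055]
wrist_force: [-0.7, 0.3, -0.5]
finger_gap: 39.5
```

Call:
send_rows --commands '[[[0.003, 0, 0], 0], [[0.006, 0, 0], 0], [[0.009, 0, 0], 0], [[0.012, 0, 0], 0], [[0.015, 0, 0], 0], [[0.018, 0, 0], 0], [[0.021, 0, 0], 0], [[0.024, 0, 0], 0]]'

```text
clock: 13.83
eef_pos: [489.2, -0.0, 14.4]
eef_rot: [-3.142, 0.0, 0.055]
wrist_force: [-0.4, -0.1, -0.8]
finger_gap: 39.4
```

```bash
python3 - <<'E'
from h import *
st=manip.read_state();W=cam('wrist',st);im=manip.camera('wrist');cv2.imwrite('pics/w8.png',im[:,:,::-1]);print(st['eef_pos'],st['eef_rot'],tostation(ST,st['eef_pos'][None]))
E
```

```text
[ 4.89187694e+02 -1.53998512e-02  1.44411075e+01] [-3.14158545e+00  2.65051686e-05  5.48609317e-02] [[-190.832271     -7.53010769]]
```

View pics/w8.png

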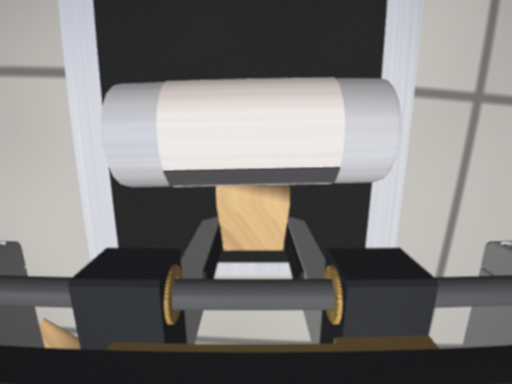

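```bash
python3 - <<'E'
from h import *
im=cv2.imread('pics/w8.png')[:,:,::-1].copy();W=cam('wrist')
# full mask: fill dark stripe by closing
r=im.copy(); k=np.ones((25,25),np.uint8)
g=(im.max(2)>90).astype(np.uint8); roi=(98,68,310,122)
x,y,w,h=roi; g2=cv2.morphologyEx(g[y:y+h,x:x+w],cv2.MORPH_CLOSE,k)*255; r[y:y+h,x:x+w]=g2[...,None]
p,f,n=canfit(r,W,[548,3,.06],roi);print(p,f,n,tostation(ST,[p[:2]]))
E
```

```text
[5.54658724e+02 3.82034266e+00 1.19908024e-01] 5740.36111111111 36756 [[-125.25119148   -6.99102082]]
```

Call:
send_rows --commands '[[[0.003, 0, 0], 0], [[0.006, 0, 0], 0], [[0.009, 0, 0], 0], [[0.012, 0, 0], 0], [[0.015, 0, 0], 0], [[0.018, 0, 0], 0], [[0.021, 0, 0], 0], [[0.024, 0, 0], 0]]'

```text
clock: 14.55
eef_pos: [513.2, 1.3, 14.4]
eef_rot: [-3.142, 0.0, 0.055]
wrist_force: [-0.8, -0.5, -1.1]
finger_gap: 39.4
```

Call:
send_rows --commands '[[[0.003, 0, 0], 0], [[0.006, 0, 0], 0], [[0.009, 0, 0], 0], [[0.012, 0, 0], 0], [[0.015, 0, 0], 0], [[0.018, 0, 0], 0], [[0.021, 0, 0], 0], [[0.024, 0, 0], 0]]'

```text
clock: 15.22
eef_pos: [537.1, 2.6, 14.5]
eef_rot: [3.142, -0.0, 0.055]
wrist_force: [-0.3, -0.9, -0.7]
finger_gap: 39.3
```

Call:
send_rows --commands '[[[0.003, 0, 0], 0], [[0.006, 0, 0], 0], [[0.009, 0, 0], 0], [[0.012, 0, 0], 0], [[0.015, 0, 0], 0], [[0.018, 0, 0], 0], [[0.021, 0, 0], 0], [[0.024, 0, 0], 0]]'

```text
clock: 15.88
eef_pos: [561.1, 3.9, 14.4]
eef_rot: [-3.142, 0.0, 0.055]
wrist_force: [0.1, -0.2, 0.2]
finger_gap: 39.4
```

```bash
python3 - <<'E'
from h import *
st=manip.read_state();W=cam('wrist',st);im=manip.camera('wrist');cv2.imwrite('pics/w9.png',im[:,:,::-1]);print(st['eef_pos'],st['eef_rot'],tostation(ST,st['eef_pos'][None]))
im=manip.camera('side');cv2.imwrite('pics/s9f.png',im[:,:,::-1]);crop(im[:,:,::-1],130,170,200,150,4,'pics/s9.png')
E
```

```text
[561.08761535   3.90001255  14.43540408] [-3.14158652e+00  3.96600511e-05  5.47767608e-02] [[-118.82642514   -7.23468861]]
```

View pics/w9.png

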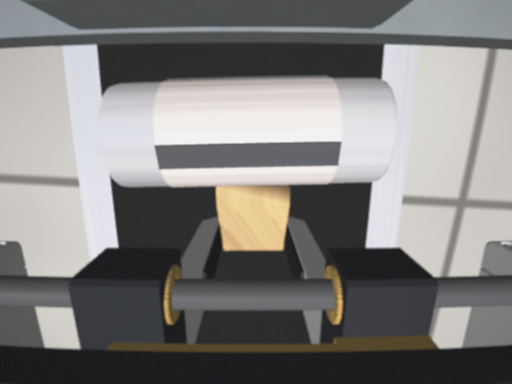

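View pics/s9.png

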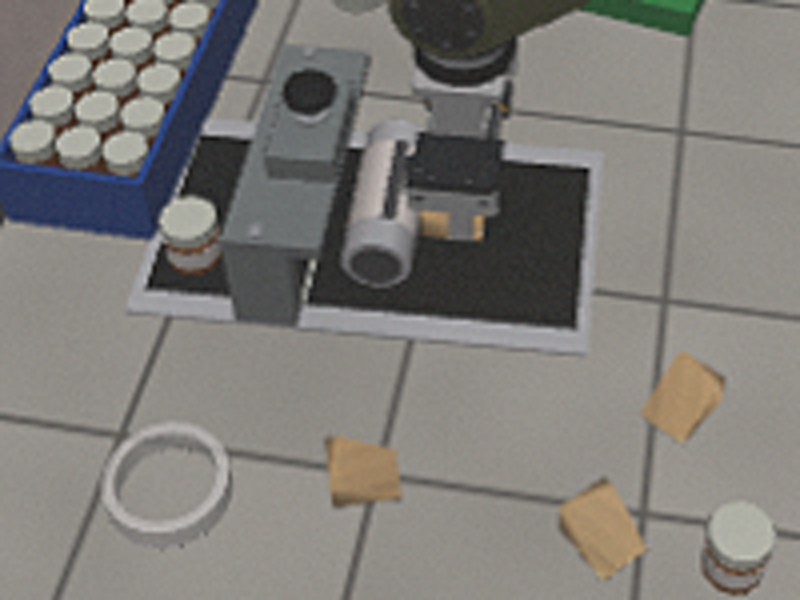

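Call:
send_rows --commands '[[[0.0035, 0, 0], 0], [[0.007, 0, 0], 0], [[0.0105, 0, 0], 0], [[0.014, 0, 0], 0], [[0.0175, 0, 0], 0], [[0.021, 0, 0], 0], [[0.0245, 0, 0], 0], [[0.0275, 0, 0], 0]]'

```text
clock: 16.65
eef_pos: [588.6, 5.4, 14.4]
eef_rot: [-3.142, -0.0, 0.055]
wrist_force: [0.4, 0.0, -1.1]
finger_gap: 39.7
```

Call:
send_rows --commands '[[[0.0025, 0, 0], 0], [[0.005, 0, 0], 0], [[0.0075, 0, 0], 0], [[0.01, 0, 0], 0], [[0.012, 0, 0], 0], [[0.014, 0, 0], 0], [[0.0155, 0, 0], 0], [[0.0165, 0, 0], 0]]'

```text
clock: 17.32
eef_pos: [604.9, 6.3, 14.4]
eef_rot: [-3.142, -0.0, 0.055]
wrist_force: [-0.1, 0.3, -0.9]
finger_gap: 39.5
```

```bash
python3 - <<'E'
from h import *
st=manip.read_state();print(st['eef_pos'],st['eef_rot'],tostation(ST,st['eef_pos'][None]),st['wrist_force'])
im=manip.camera('side');cv2.imwrite('pics/s10f.png',im[:,:,::-1]);crop(im[:,:,::-1],170,180,100,75,8,'pics/s10.png')
S=cam('side')
e=lambda x,y,z:(((pix(S,tow(ST,[[x,y,z]]))[0]-[170,180])+.5)*8-.5).round(1)
print('line',e(-1.5,86,4),e(1.5,86,4),e(0,50,4)); print('can+y end centre if at 0,-4,-10',e(0,62.5,32),e(-5,62.5,32),e(-10,62.5,32))
print('top/bot rim',e(0,62.5,60),e(-10,62.5,60),'left/right',e(28,62.5,32),e(-28,62.5,32),e(-38,62.5,32), 'corners',e(-230,110,4),e(-25,110,102))
E
```

```text
[604.90542814   6.30490303  14.42095142] [-3.14158429e+00 -5.81330969e-05  5.47495433e-02] [[-74.94311718  -7.03594648]] [-0.12361056  0.28379286 -0.85350484]
line [289.8 523.9] [282.4 523.2] [304.1 454. ]
can+y end centre if at 0,-4,-10 [292.2 433.7] [304.5 434.8] [316.8 436. ]
top/bot rim [286.2 388. ] [311.3 390.3] left/right [223.4 427.2] [361.2 440.1] [386.  442.4] corners [855.2 627.4] [316.6 417.3]
```

View pics/s10.png

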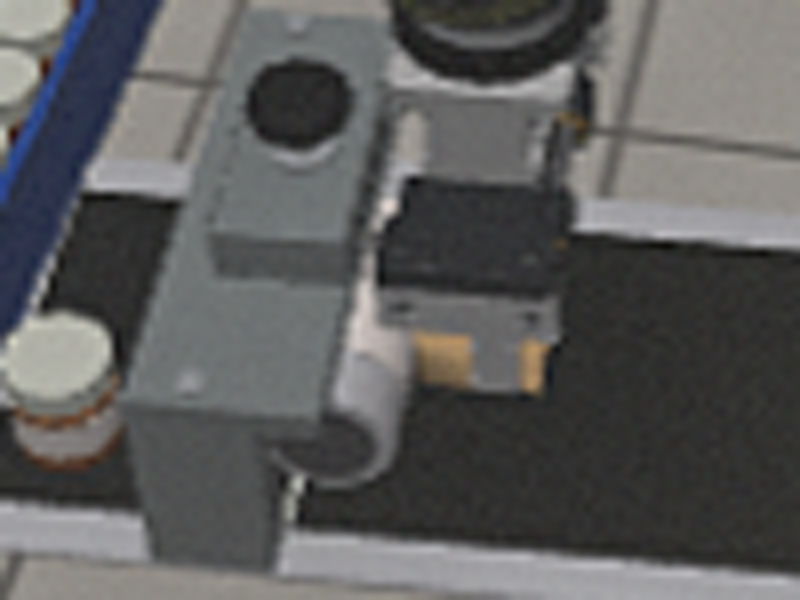

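Call:
send_rows --commands '[[[0.0015, 0, 0], 0], [[0.003, 0, 0], 0], [[0.0045, 0, 0], 0], [[0.006, 0, 0], 0], [[0.0075, 0, 0], 0], [[0.0085, 0, 0], 0], [[0.0095, 0, 0], 0], [[0.0095, 0, 0], 0]]'

```text
clock: 18.03
eef_pos: [614.3, 6.8, 14.4]
eef_rot: [3.142, 0.0, 0.055]
wrist_force: [0.0, -0.0, 1.3]
finger_gap: 39.7
```

```bash
python3 - <<'E'
from h import *
st=manip.read_state();print(st['eef_pos'],st['eef_rot'],tostation(ST,st['eef_pos'][None]),st['wrist_force'])
im=manip.camera('side');cv2.imwrite('pics/s11f.png',im[:,:,::-1]);crop(im[:,:,::-1],170,180,100,75,8,'pics/s11.png')
im=manip.camera('wrist');cv2.imwrite('pics/w11.png',im[:,:,::-1])
E
```

```text
[614.33697229   6.82909923  14.41455695] [3.14159046e+00 3.64030421e-06 5.48083543e-02] [[-65.49714589  -6.98661991]] [ 0.03103125 -0.01321572  1.28204581]
```

View pics/s11.png

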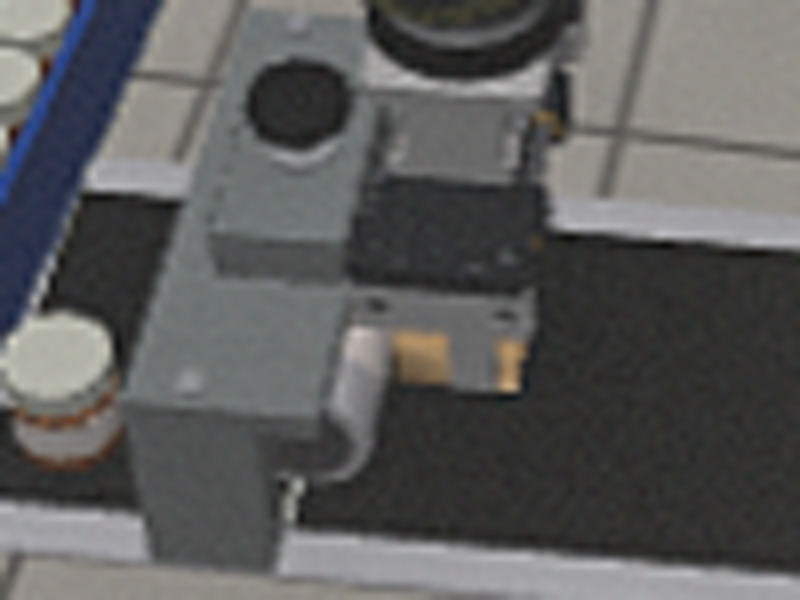

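View pics/w11.png

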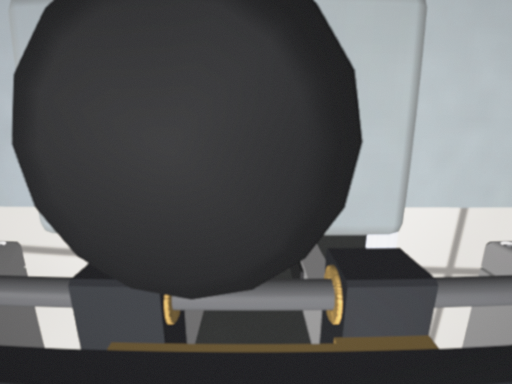

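```bash
python3 - <<'E'
from h import *
W=cam('wrist')
g=cv2.imread('pics/w11.png').max(2);m=(g<70).astype(np.uint8)
m[245:]=0;m[:, 362:]=0
for r in (40,80,120,160,200,230):
    c=np.where(m[r])[0];print(r,c.min(),c.max(),end=' ; ')
pts=[];
for r in range(20,225,6):
    c=np.where(m[r])[0];pts+= [[c.min(),r],[c.max()+1,r]]
w=ray(W,np.array(pts)-.0,166)[:,:2]
for zz in (164,165,166):
    w=ray(W,np.array(pts),zz)[:,:2];A=np.c_[2*w,np.ones(len(w))];s=np.linalg.lstsq(A,(w**2).sum(1),rcond=None)[0];print(zz,s[:2],np.sqrt(s[2]+s[:2]@s[:2]),tostation(ST,[s[:2]]))
# housing top near edge row ~ 233 around col 380
print(tostation(ST,ray(W,[[385,234]],130)),tostation(ST,ray(W,[[430,207]],102)))
E
```

```text
40 30 336 ; 80 14 354 ; 120 13 358 ; 160 19 355 ; 200 34 345 ; 230 56 325 ; 164 [680.10247744  17.24659525] 18.051444018955003 [[0.70895959 0.11109013]]
165 [680.17808149  17.01539256] 17.449324463869626 [[ 0.77284343 -0.12362143]]
166 [680.25368555  16.78418986] 16.84720490879996 [[ 0.83672728 -0.35833299]]
[[-22.79092706 -38.55660071]] [[-24.27308313 -66.827821  ]]
```

Call:
send_rows --commands '[[[0.0005, 0, 0], 0], [[0.001, 0, 0], 0], [[0.0015, 0, 0], 0], [[0.002, 0, 0], 0], [[0.0025, 0, 0], 0], [[0.0028, 0, 0], 0], [[0.0028, 0, 0], 0], [[0.0028, 0, 0], 0]]'

```text
clock: 18.8
eef_pos: [617.0, 7.0, 14.4]
eef_rot: [-3.142, 0.0, 0.055]
wrist_force: [-0.7, 0.0, -1.0]
finger_gap: 39.3
```

```bash
python3 - <<'E'
from h import *
st=manip.read_state();print(st['eef_pos'],tostation(ST,st['eef_pos'][None]),st['wrist_force'])
im=manip.camera('side');cv2.imwrite('pics/s12f.png',im[:,:,::-1]);crop(im[:,:,::-1],190,215,50,37,16,'pics/s12.png')
E
```

```text
[617.01779174   6.98209307  14.42786226] [[-62.81202474  -6.96860794]] [-0.73873725  0.00406076 -0.95345363]
```

View pics/s12.png

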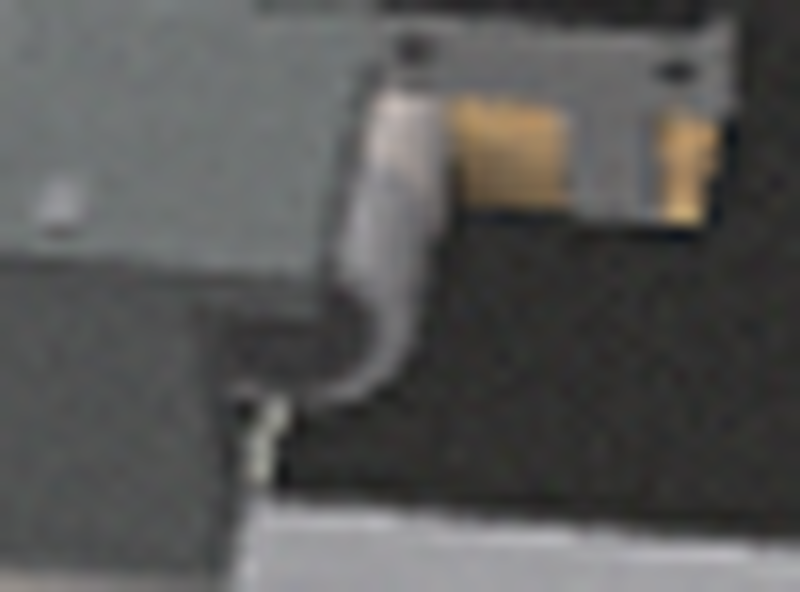

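```bash
python3 - <<'E'
from h import *
S=cam('side');t=np.linspace(0,2*np.pi,720)
im=cv2.imread('pics/s12f.png').astype(float);
for s0 in (679.4,680.2):
    ST2=[s0,17.1,.0503]
    P=lambda q:((pix(S,tow(ST2,q))-[190,215])+.5)*16-.5
    l=P([[0,86,4],[0,60,4]]);row=440;print(s0,'line col at 440',np.interp(row,l[::-1,1],l[::-1,0]))
    print('plate edge', P([[-100,110,4],[-25,110,102],[50,110,102]]).round())
    for xc in (-6,-3,0,3):
      o=[]
      for a in (0,.03):
        V=np.vstack([np.c_[28*np.cos(t),np.full(720,e),32+28*np.sin(t)] for e in(-70,70)])
        c=tow([xc,-7,a],V);h=cv2.convexHull(P(c).astype(np.float32))[:,0]
        for r in (150,250,330,370):
            D=[h[i]+(h[(i+1)%len(h)]-h[i])*(r-h[i][1])/(h[(i+1)%len(h)][1]-h[i][1]) for i in range(len(h)) if (h[i][1]-r)*(h[(i+1)%len(h)][1]-r)<0];o.append(round(float(max(d[0] for d in D))))
        o.append('bot%d'%h[:,1].max())
      print(xc,o)
E
```

```text
679.4 line col at 440 265.00868571819814
plate edge [[729. 632.]
 [314. 275.]
 [-83. 238.]]
-6 [477, 453, 434, 417, 'bot401', 480, 460, 444, 426, 'bot402']
-3 [462, 438, 419, 401, 'bot400', 465, 445, 429, 410, 'bot400']
0 [448, 424, 404, 384, 'bot399', 451, 430, 414, 393, 'bot399']
3 [433, 409, 389, 368, 'bot397', 436, 416, 399, 377, 'bot398']
680.2 line col at 440 261.0183328378259
plate edge [[725. 632.]
 [310. 275.]
 [-87. 238.]]
-6 [473, 449, 430, 412, 'bot401', 476, 456, 440, 421, 'bot401']
-3 [459, 434, 415, 396, 'bot399', 461, 441, 425, 405, 'bot400']
0 [444, 420, 400, 380, 'bot398', 447, 426, 410, 389, 'bot398']
3 [429, 405, 385, 364, 'bot397', 432, 412, 395, 373, 'bot397']
```

Call:
send_rows --commands '[[[-0.002, 0, 0], 0], [[-0.006, 0, 0], 0], [[-0.014, 0, 0], 0], [[-0.026, 0, 0], 0], [[-0.04, 0, -0.01], 0], [[-0.055, 0, -0.04], 0], [[-0.065, 0, -0.075], 0], [[-0.07, 0, -0.105], 0]]'

```text
clock: 19.52
eef_pos: [545.6, 3.1, 121.0]
eef_rot: [-3.142, 0.0, 0.055]
wrist_force: [-0.1, -0.3, 0.6]
finger_gap: 39.6
```

Call:
send_rows --commands '[[[0, 0, 0], -0.122], [[0, 0, 0], -0.244], [[0, 0, 0], -0.366], [[0, 0, 0], -0.488], [[0, 0, 0], -0.61], [[0, 0, 0], -0.732], [[0, 0, 0], -0.854], [[0, 0, 0], -0.976]]'

```text
clock: 20.18
eef_pos: [546.7, 3.1, 119.4]
eef_rot: [-3.142, 0.0, 1.037]
wrist_force: [0.1, -0.5, -0.9]
finger_gap: 39.7
```

Call:
send_rows --commands '[[[0, 0, 0], -0.122], [[0, 0, 0], -0.244], [[0, 0, 0], -0.366], [[0, 0, 0], -0.488], [[0, 0, 0], -0.61], [[0, 0, 0], -0.732], [[0, 0, 0], -0.854], [[0, 0, 0], -0.976]]'

```text
clock: 20.85
eef_pos: [546.8, 3.1, 119.4]
eef_rot: [3.142, -0.0, 2.013]
wrist_force: [0.5, -0.0, -1.2]
finger_gap: 39.4
```

Call:
send_rows --commands '[[[0, 0, 0], -0.122], [[0, 0, 0], -0.244], [[0, 0, 0], -0.366], [[0, 0, 0], -0.488], [[0, 0, 0], -0.61], [[0, 0, 0], -0.732], [[0, 0, 0], -0.854], [[0, 0, 0], -0.976]]'

```text
clock: 21.52
eef_pos: [546.8, 3.1, 119.4]
eef_rot: [3.142, -0.0, 2.989]
wrist_force: [-0.7, -0.5, -0.7]
finger_gap: 39.7
```

```bash
python3 - <<'E'
from h import *
st=manip.read_state();print(st['eef_pos'],st['eef_rot'],tostation(ST,st['eef_pos'][None]),st['joints'][5])
print(totool(tow(ST,[[-80,-5,9.5]])[0]))
im=manip.camera('side');cv2.imwrite('pics/s13f.png',im[:,:,::-1]);crop(im[:,:,::-1],180,200,80,60,10,'pics/s13.png')
E
```

```text
[546.75675245   3.14299145 119.43072939] [ 3.14159237e+00 -2.58699663e-05  2.98884150e+00] [[-133.17722478   -7.27021376]] -1.479288526911731
[-51.6  12.9 109.9]
```

View pics/s13.png

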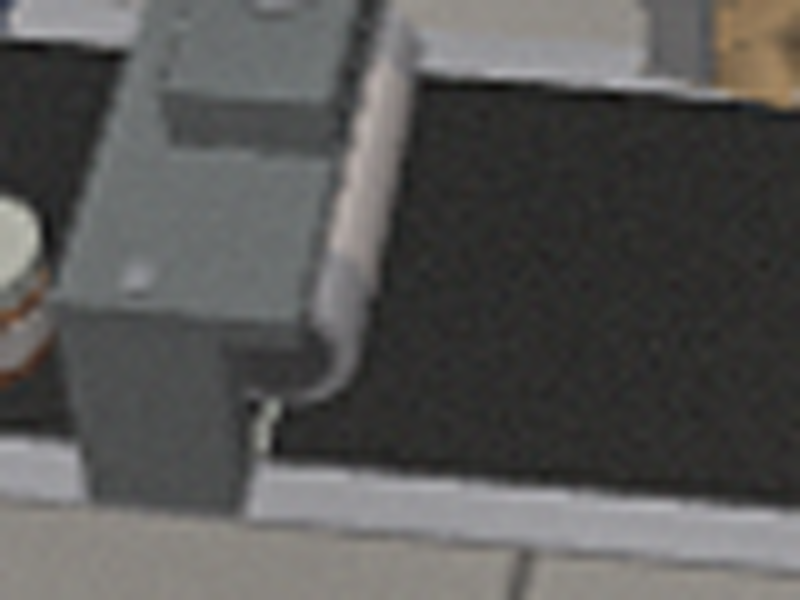

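```bash
python3 - <<'E'
from h import *
S=cam('side');t=np.linspace(0,2*np.pi,720)
g=cv2.imread('pics/s13.png').max(2).astype(int)
rows=list(range(90,340,25));meas=[]
for r in rows:
    seg=g[r,340:460];c=340+np.where(seg>(seg.min()+seg.max())/2)[0].max();meas.append(c)
print(meas)
P=lambda q:((pix(S,tow(ST,q))-[180,200])+.5)*10-.5
def sil(xc,a,yc=-7):
    V=np.vstack([np.c_[28*np.cos(t),np.full(720,e),32+28*np.sin(t)] for e in(-70,70)])
    h=cv2.convexHull(P(tow([xc,yc,a],V)).astype(np.float32))[:,0];o=[]
    for r in rows:
        o.append(max((h[i]+(h[i-1]-h[i])*(r-h[i][1])/(h[i-1][1]-h[i][1]))[0] for i in range(len(h)) if (h[i][1]-r)*(h[i-1][1]-r)<0))
    return np.array(o)
from scipy.optimize import least_squares
s=least_squares(lambda p:sil(p[0],p[1]/100)-meas,[0,0]);print(s.x,s.fun.round(1))
E
```

```text
[np.int64(407), np.int64(404), np.int64(397), np.int64(393), np.int64(388), np.int64(383), np.int64(376), np.int64(376), np.int64(373), np.int64(363)]
[0. 0.] [ 9.9  6.8  7.8  5.7  4.7  3.6  4.5 -1.5 -4.6 -0.7]
```

Call:
send_rows --commands '[[[-0.015, 0.004, 0.015], -0.1], [[-0.035, 0.009, 0.035], -0.2], [[-0.05, 0.0129, 0.06], -0.2], [[-0.0516, 0.0129, 0.08], -0.2], [[-0.0516, 0.0129, 0.095], -0.2], [[-0.0516, 0.0129, 0.104], -0.2], [[-0.0516, 0.0129, 0.108], -0.2], [[-0.0516, 0.0129, 0.11], -0.2]]'

```text
clock: 22.23
eef_pos: [600.0, 7.7, 9.4]
eef_rot: [-3.142, -0.0, -3.102]
wrist_force: [1.0, 0.1, -0.9]
finger_gap: 39.5
```

Call:
send_rows --commands '[[[0, 0, 0], 0], [[0, 0, 0], 0], [[0, 0, 0], 0], [[0, 0, 0], 0], [[0, 0, -0.005], 0], [[0, 0, -0.015], 0], [[0.01, 0, -0.035], 0], [[0.025, 0, -0.055], 0]]' --hand -0.4

```text
clock: 22.9
eef_pos: [575.2, 6.7, 65.6]
eef_rot: [-3.142, 0.0, -3.1]
wrist_force: [-0.1, 0.6, -0.6]
finger_gap: 65.8
```

Call:
send_rows --commands '[[[0.02, 0, -0.02], 0], [[0.035, 0, -0.03], 0], [[0.035, 0, -0.03], 0], [[0.035, 0, -0.03], 0], [[0.035, 0, -0.03], 0], [[0.035, 0, -0.03], 0], [[0.035, 0, -0.03], 0], [[0.035, 0, -0.03], 0]]' --hand 0.6

```text
clock: 23.57
eef_pos: [540.2, 5.3, 93.8]
eef_rot: [3.142, -0.001, -3.1]
wrist_force: [-0.8, 0.0, 0.0]
finger_gap: 19.5
```

```bash
python3 - <<'E'
from h import *
st=manip.read_state();print(st['eef_pos'],st['eef_rot'],tostation(ST,st['eef_pos'][None]),st['finger_gap'])
im=manip.camera('side');cv2.imwrite('pics/s14f.png',im[:,:,::-1]);crop(im[:,:,::-1],180,190,100,75,8,'pics/s14.png')
im=manip.camera('wrist');cv2.imwrite('pics/w14.png',im[:,:,::-1])
E
```

```text
[540.22312489   5.26591054  93.789505  ] [ 3.14150093e+00 -1.07871803e-03 -3.10034144e+00] [[-139.59585095   -4.82147679]] 19.513925315128617
```

View pics/s14.png

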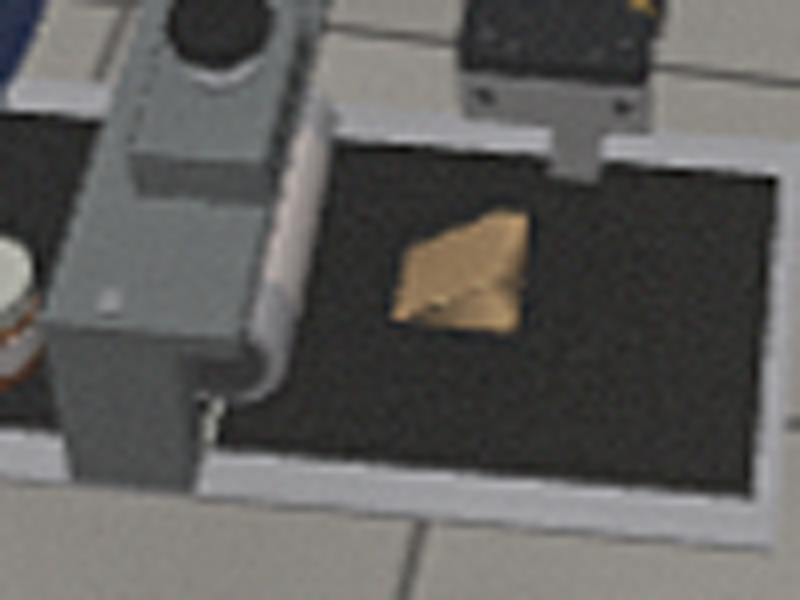

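View pics/w14.png

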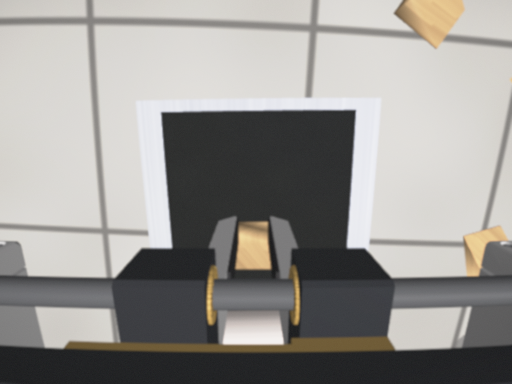

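```bash
python3 - <<'E'
from h import *
im=cv2.imread('pics/s14f.png')[:,:,::-1].copy()
p=tow(ST,[[-88,-5,0]])[0]
o=wedgefit(im,cam('side'),p[0],p[1],(222,212,32,24),z0=4)
for q in o[0][:2]:print(np.round(q,3),tostation(ST,[q[1:3]]),o[1])
E
```

```text
[1.41390e+01 5.90841e+02 5.36700e+00 2.30000e-02] [[-89.03688656  -7.26522254]] 200
[1.41940e+01 5.91042e+02 5.44500e+00 1.50000e-02] [[-88.83178429  -7.19781302]] 200
```

Call:
send_rows --commands '[[[0, 0, 0.015], 0], [[0, 0, 0.035], 0], [[0, 0, 0.055], 0], [[0, 0, 0.07], 0], [[0, 0, 0.078], 0], [[0, 0, 0.082], 0], [[0, 0, 0.084], 0], [[0, 0, 0.084], 0]]'

```text
clock: 24.33
eef_pos: [540.4, 5.2, 10.7]
eef_rot: [-3.142, 0.0, -3.1]
wrist_force: [-0.3, -0.9, -0.8]
finger_gap: 18.6
```

Call:
send_rows --commands '[[[-0.006, 0, 0], 0], [[-0.012, 0, 0], 0], [[-0.017, 0, 0], 0], [[-0.022, 0, 0], 0], [[-0.027, 0, 0], 0], [[-0.032, 0, 0], 0], [[-0.037, 0, 0], 0], [[-0.042, 0, 0], 0]]'

```text
clock: 25.0
eef_pos: [582.6, 7.0, 10.4]
eef_rot: [-3.142, -0.0, -3.1]
wrist_force: [-1.7, -0.2, 0.4]
finger_gap: 18.5
```

```bash
python3 - <<'E'
from h import *
st=manip.read_state();print(st['eef_pos'],st['eef_rot'],tostation(ST,st['eef_pos'][None]),st['finger_gap'])
im=manip.camera('side');cv2.imwrite('pics/s15f.png',im[:,:,::-1]);crop(im[:,:,::-1],180,190,100,75,8,'pics/s15.png')
im=manip.camera('wrist');cv2.imwrite('pics/w15.png',im[:,:,::-1])
E
```

```text
[582.58714857   7.01614658  10.40834506] [-3.14159262e+00 -1.66769787e-04 -3.10035651e+00] [[-97.19740861  -5.20346635]] 18.5029120951432
```

View pics/s15.png

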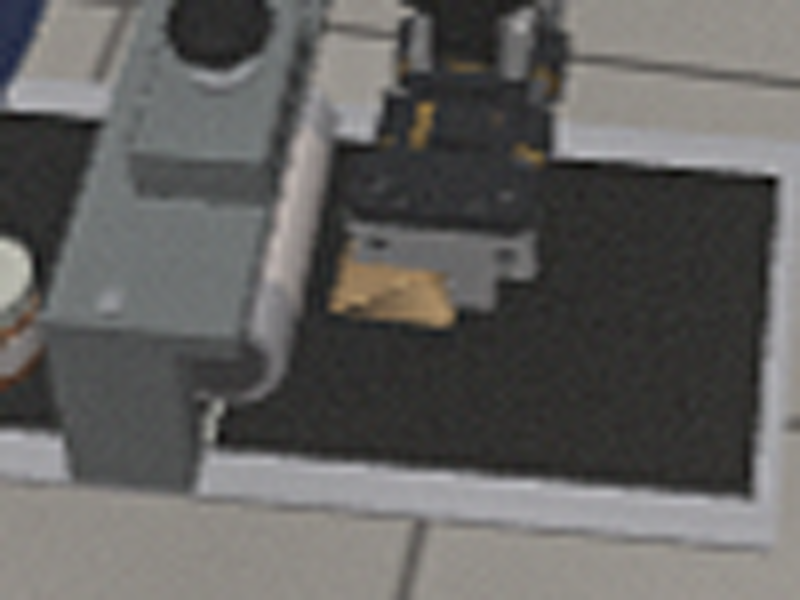

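View pics/w15.png

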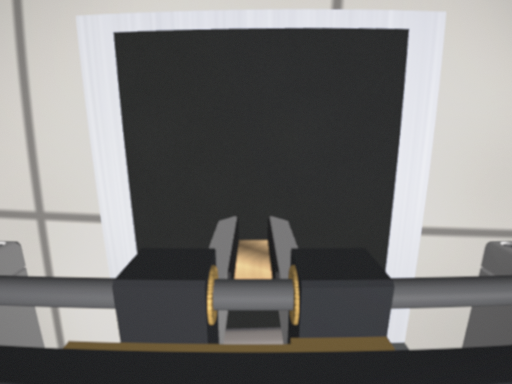

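Call:
send_rows --commands '[[[-0.004, 0, 0], 0], [[-0.008, 0, 0], 0], [[-0.012, 0, 0], 0], [[-0.016, 0, 0], 0], [[-0.019, 0, 0], 0], [[-0.0215, 0, 0], 0], [[-0.0235, 0, 0], 0], [[-0.0245, 0, 0], 0]]'

```text
clock: 25.77
eef_pos: [606.8, 8.0, 10.4]
eef_rot: [3.142, 0.0, -3.1]
wrist_force: [-1.6, 0.4, 1.0]
finger_gap: 19.0
```

Call:
send_rows --commands '[[[0, 0, 0], 0], [[0.003, 0, 0], 0], [[0.01, 0, 0], 0], [[0.025, 0, 0], 0], [[0.045, 0, 0], 0], [[0.065, 0, -0.02], 0], [[0.07, 0, -0.05], 0], [[0.07, 0, -0.085], 0]]'

```text
clock: 26.43
eef_pos: [533.9, 5.1, 95.1]
eef_rot: [3.141, -0.004, -3.1]
wrist_force: [0.6, -1.1, 0.8]
finger_gap: 18.7
```

Call:
send_rows --commands '[[[0, 0, -0.035], 0], [[0, 0, -0.075], 0], [[0, 0, -0.11], 0], [[0, 0, -0.13], 0], [[0, 0, -0.13], 0], [[0, 0, -0.13], 0], [[0, 0, -0.13], 0], [[0, 0, -0.13], 0]]' --hand 1

```text
clock: 27.1
eef_pos: [536.0, 5.1, 223.9]
eef_rot: [3.141, -0.002, -3.1]
wrist_force: [0.5, 0.9, -0.4]
finger_gap: 0.3
```

```bash
python3 - <<'E'
from h import *
st=manip.read_state();print(st['eef_pos'],st['eef_rot'],tostation(ST,st['eef_pos'][None]),st['finger_gap'])
im=manip.camera('side');cv2.imwrite('pics/s16f.png',im[:,:,::-1]);crop(im[:,:,::-1],180,190,100,75,8,'pics/s16.png')
p=tow(ST,[[-39,-6,0]])[0]
o=wedgefit(im,cam('side'),p[0],p[1],(206,207,32,28),z0=4)
for q in o[0][:3]:print(np.round(q,3),tostation(ST,[q[1:3]]),o[1])
print(totool(tow(ST,[[0,0,0]])[0]))
E
```

```text
[535.96843452   5.10113405 223.94903428] [ 3.14139690e+00 -2.38003527e-03 -3.10042401e+00] [[-143.85344483   -4.77212418]] 0.3249283264871682
[ 3.56940e+01  6.35597e+02  7.20000e-02 -1.40000e+00] [[-44.60380423 -14.80456346]] 162
[ 3.57220e+01  6.35971e+02  9.40000e-02 -1.39800e+00] [[-44.22889982 -14.80134224]] 162
[ 3.57500e+01  6.35701e+02  3.30000e-02 -1.40600e+00] [[-44.50202729 -14.84841603]] 162
[-143.7    6.1  224.1]
```

View pics/s16.png

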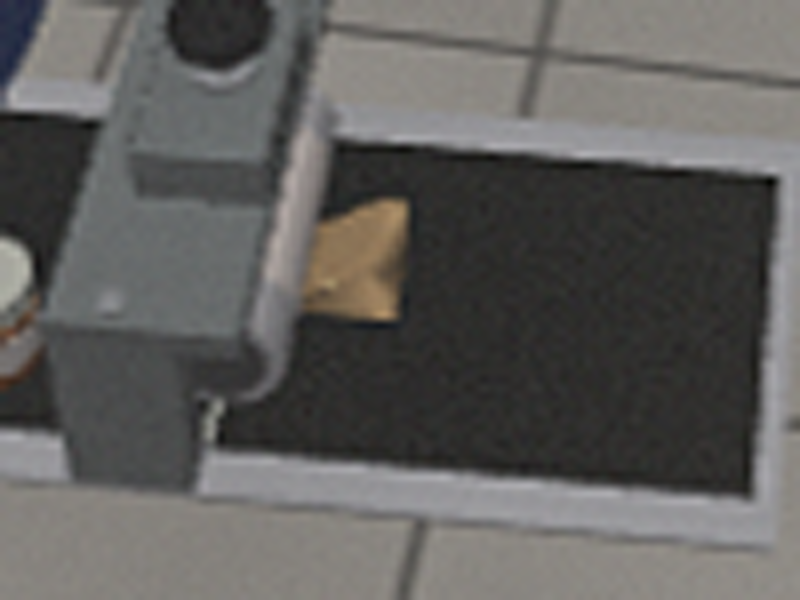

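Call:
send_rows --commands '[[[-0.01, 0, 0], 0], [[-0.035, 0.002, 0], 0], [[-0.065, 0.003, 0], 0], [[-0.095, 0.005, 0], 0], [[-0.12, 0.006, 0.01], 0], [[-0.136, 0.006, 0.025], 0], [[-0.144, 0.006, 0.035], 0], [[-0.144, 0.006, 0.042], 0]]'

```text
clock: 27.82
eef_pos: [680.5, 17.1, 180.0]
eef_rot: [3.141, -0.004, -3.1]
wrist_force: [0.7, 0.7, 0.3]
finger_gap: 0.1
```

```bash
python3 - <<'E'
from h import *
st=manip.read_state();print(st['eef_pos'],tostation(ST,st['eef_pos'][None]),st['wrist_force'])
im=manip.camera('side');crop(im[:,:,::-1],160,150,100,75,8,'pics/s17.png')
E
```

```text
[680.52884968  17.09547197 179.98847823] [[ 1.12719427 -0.0612795 ]] [0.65911999 0.6926122  0.32309146]
```

View pics/s17.png

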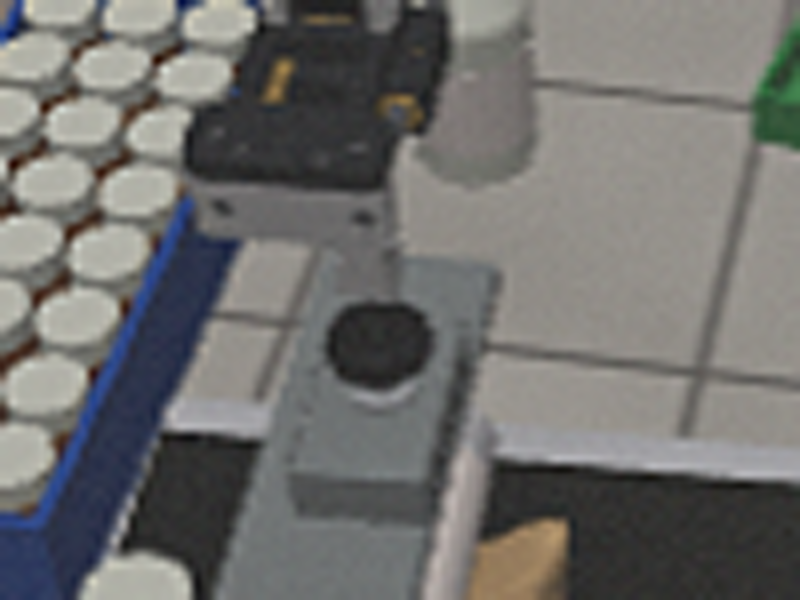

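Call:
send_rows --commands '[[[0, 0, 0.006], 0], [[0, 0, 0.01], 0], [[0, 0, 0.014], 0], [[0, 0, 0.017], 0], [[0, 0, 0.02], 0], [[0, 0, 0.022], 0], [[0, 0, 0.024], 0], [[0, 0, 0.025], 0]]'

```text
clock: 28.53
eef_pos: [680.2, 17.0, 158.7]
eef_rot: [-3.142, 0.0, -3.1]
wrist_force: [-4.8, -0.7, 5.2]
finger_gap: 0.6
```

Call:
send_rows --commands '[[[0, 0, 0.0005], 0], [[0, 0, 0.001], 0], [[0, 0, 0.0015], 0], [[0, 0, 0.002], 0], [[0, 0, 0.0025], 0], [[0, 0, 0.003], 0], [[0, 0, 0.003], 0], [[0, 0, 0.003], 0]]'

```text
clock: 29.2
eef_pos: [680.2, 17.0, 156.4]
eef_rot: [-3.141, 0.0, -3.1]
wrist_force: [-6.9, -0.7, 8.8]
finger_gap: 0.4
```

Call:
send_rows --commands '[[[0, 0, 0.001], 0], [[0, 0, 0.002], 0], [[0, 0, 0.003], 0], [[0, 0, 0.004], 0], [[0, 0, 0.005], 0], [[0, 0, 0.005], 0], [[0, 0, 0.005], 0], [[0, 0, 0.005], 0]]'

```text
clock: 29.87
eef_pos: [680.3, 17.0, 152.3]
eef_rot: [-3.141, 0.001, -3.1]
wrist_force: [-9.6, 0.0, 14.5]
finger_gap: 0.8
```

```bash
python3 - <<'E'
from h import *
st=manip.read_state();print(st['eef_pos'],st['wrist_force'],st['moment'])
im=manip.camera('side');crop(im[:,:,::-1],160,150,100,75,8,'pics/s18.png')
E
```

```text
[680.28891721  16.98891994 152.31357457] [-9.6347176   0.01832162 14.5057746 ] [0.01088382 1.75544162 0.0032132 ]
```

View pics/s18.png

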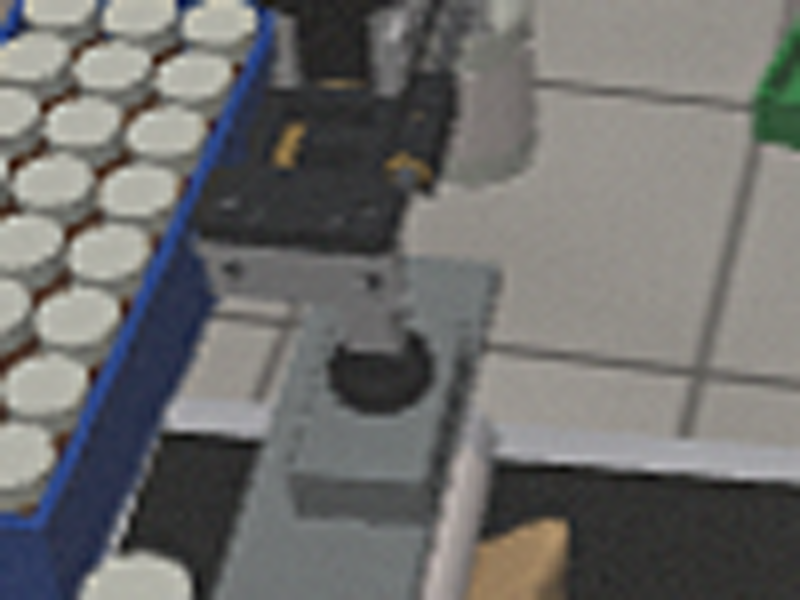

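Call:
send_rows --commands '[[[0, 0, 0.0005], 0], [[0, 0, 0.001], 0], [[0, 0, 0.001], 0], [[0, 0, 0.001], 0], [[0, 0, 0.001], 0], [[0, 0, 0.001], 0], [[0, 0, 0.001], 0], [[0, 0, 0.001], 0]]'

```text
clock: 30.58
eef_pos: [680.4, 17.0, 152.2]
eef_rot: [-3.141, 0.002, -3.1]
wrist_force: [-12.4, -0.2, 20.9]
finger_gap: 0.1
```

Call:
send_rows --commands '[[[0, 0, -0.003], 0], [[0, 0, -0.007], 0], [[0, 0, -0.012], 0], [[0, 0, -0.018], 0], [[0, 0, -0.025], 0], [[0, 0, -0.035], 0], [[0, 0, -0.05], 0], [[0, 0, -0.07], 0]]'

```text
clock: 31.25
eef_pos: [680.0, 17.1, 219.2]
eef_rot: [3.141, -0.002, -3.1]
wrist_force: [-1.4, -0.2, -0.1]
finger_gap: 0.3
```

Call:
send_rows --commands '[[[0.02, 0, 0], 0], [[0.05, 0, 0], 0], [[0.085, 0, 0], 0], [[0.115, 0, 0], 0], [[0.14, 0, 0], 0], [[0.15, 0, 0], 0], [[0.15, 0, 0], 0], [[0.15, 0, 0], 0]]'

```text
clock: 31.92
eef_pos: [530.9, 10.9, 220.3]
eef_rot: [-3.141, 0.001, -3.1]
wrist_force: [0.3, -0.2, 0.3]
finger_gap: 0.5
```

```bash
python3 - <<'E'
from h import *
st=manip.read_state();print(st['clock'],st['eef_pos'],st['wrist_force'])
im=manip.camera('side');cv2.imwrite('pics/s19f.png',im[:,:,::-1]);crop(im[:,:,::-1],180,180,100,75,8,'pics/s19.png')
im=manip.camera('scene');crop(im[:,:,::-1],120,180,200,110,4,'pics/c19.png')
E
```

```text
31.9167 [530.89290588  10.85256773 220.28691886] [ 0.34768294 -0.17401378  0.30060071]
```

View pics/s19.png

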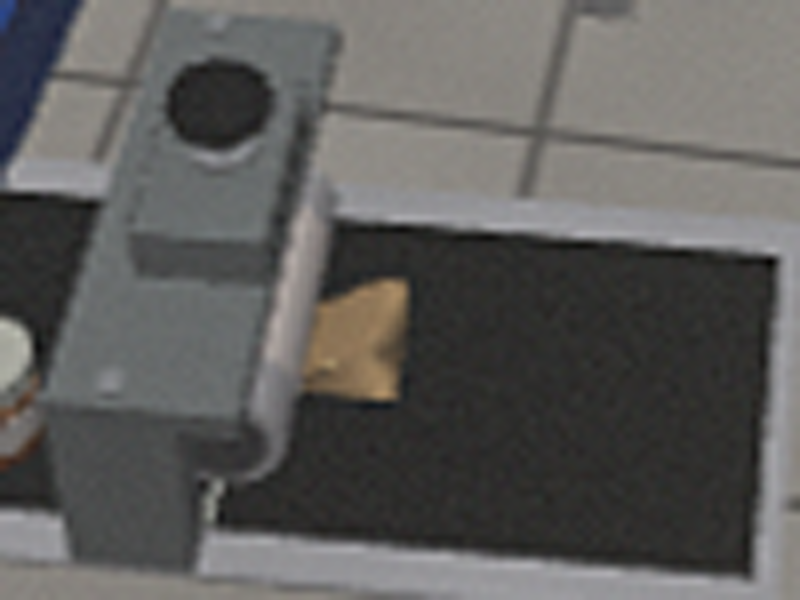

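View pics/c19.png

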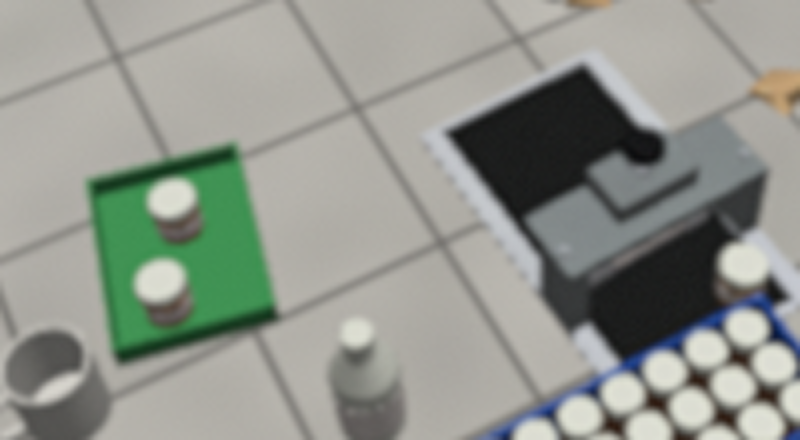

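```bash
python3 -c "
from cell import manip
print(manip.sign_off(), manip.read_state()['clock'])"
```

```text
the job is handed in; nothing more can be done
the job is handed in; nothing more can be done
```

I did all four steps and handed the job in at about 32 s of the 72 s allowed; sign-off gives no verdict. No force, speed or collision problem showed up on the way.

- **Jar:** it stands upright and released in the free part of the tray. The last scene picture shows it there, with the tray's own jar unmoved beside it.
- **Can:** the moves allow no tilting of the tool, so I could not lean it under the bridge. Instead I held the wedge reversed and rolled the can with its thick end. By eye on the side picture the can lies about 0 to 1 mm past the line, turned roughly 0.03 rad. The tool position put it 1 to 2 mm short of the line. The two readings differ by about 2 mm, and both are well inside 7 mm.
- **Wedge:** I turned it 180°, set it down behind the can and slid it forward with the fingers. Its middle is about 40 mm from the can's axis (limit 46), with the thin end towards the can. The automatic fit on the last picture failed because the can hides the thin end. The 40 mm comes from finger travel and the visible rear corner, which agree.
- **Stamp:** I pressed the knob 13.8 mm of its 14 mm travel; the force reached 14.5 N, and 21 N at the end stop. I did not measure the pad's contact with the can directly. In the last picture the knob is back up, with the can and wedge unmoved.
- **Bystanders:** those in the last pictures had not moved: the tray jar, the far jar, the bottle and the mug. The near jar, tape, carton and spatula were outside those views, but nothing I did came near them.

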